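# Steady a rocking balance with its levelling foot, then load the check weight

### The arm

A 6-joint arm with a two-finger parallel gripper is mounted at the origin on a cart in front of the work surface, level with it; the furniture and walls round the work are solid. World frame = base frame: x ahead of the robot, y to its left, z up, the work surface at z = 0. Lengths are in m, angles in rad, forces in N, time in s.
With the tool pointing down it reaches from about 0.4 to 0.925 m from the base axis. Payload 12.5 kg.
Tool frame: the origin (TCP) lies between the finger pads; the fingertips stand 19 mm ahead of it and the grasp point (between the pads) is the TCP (ctrl.tip_reach is the distance from the TCP to the fingertips, in m); x points along the fingers, y is the direction in which the jaws open and shut, and the axes are right-handed (so a half turn about x gives the same grasp; the last joint's range is limited). The gripper opens to 95 mm and grips with 3 to 60 N. Pads are 20 mm wide; open, the fingers measure 119 mm over their backs; the gripper's body (75 mm by 180 mm) begins 59 mm behind the grasp point.
Start: joints at [-1.307, 0.491, 1.559, -0, 1.092, -0.106], TCP at [0.226, -0.583, 0.234] pointing down, gripper open.
Joint ranges: [-3.1, 3.1], [-0.84, 2.19], [0.05, 2.79], [-1.13, 4.28], [0.06, 2.93], [-2.69, 2.69]. Speed limits (rad/s): [2.22, 2.22, 2.79, 3.14, 3.14, 3.14].

### API

Orientations are given as a unit quaternion [w, x, y, z].
In Python, from plant import ctrl gives the robot as it stands. The module is installed in compiled form; this text tells all that it offers.
- The arm moves only by the tool move_arm, never from a script. Its argument "increments" is a list of rows, each an object of numbers: "tx", "ty", "tz": the shift along the world's x, y, z scaled (see below); "wx", "wy", "wz": the turn, a rotation vector about the world's x, y, z scaled (see below); "jaw": the closure, from -1 (fully open) to 1 (shut). In form: [{"tx": .., "ty": .., "tz": .., "wx": .., "wy": .., "wz": .., "jaw": ..}, ...]. A call has 1 to 8 rows; each row shifts and turns the commanded pose from where the row before left it; what a row does not reach is not made up. The controller multiplies each number of a shift by 4 cm and each number of a turn by 0.12 rad. A row lasts 1/10 s, in which the tool goes at most 50 mm and 8.59 degrees, less where a joint would pass 70% of its speed; a pose out of reach is approached as far as the arm can. A call with a number of a shift or a turn outside -1 to 1 is refused whole. A call with a gripper value outside its range is refused whole. The fingers move at their own pace and stop on an object; "newtons" is the grip in N (left out, the last holds). Time passes only in rows, so rows that do not move let the fingers close. It gives the time, the measured TCP pose, the force and the opening at its end, in the units of the state.
- ctrl.read_state(): the state, without advancing time (a new reading comes with each control period).
- ctrl.get_image(name): name is "side" or "top"; returns (picture, depth): 400x640x3 uint8, red, green, blue; 400x640 float32, m along the optical axis (not along the pixel's ray), 0 where there is no reading.
- ctrl.get_calibration(name): a dict with "fx", "fy", "cx", "cy" (pixels), "T" (4x4, takes a point from camera to world coordinates). Camera axes: x right, y up, looking along -z (the intrinsics and any distortion apply to the point x, -y, -z); pixel columns grow to the right and rows downward; lengths in m; the calibration is good to about 2 mm. A picture is of the moment at which its call begins. get_calibration takes no time and is no camera call.
- ctrl.job_done(): hands the job in, once; it reports no verdict.
The state is a dict: "t": time; "joints": joint angles; "qd": joint speeds; "effort": joint torques, N m; "tool_pos": TCP position; "eef_rot": TCP orientation; "wrist_force": force on the tool from outside, world axes, zero at the start; "ft_torque": the same for the moment, N m; "width": finger opening in m.
Only numpy, scipy, OpenCV 4.12 (cv2) and the standard library are available. Lean on these libraries where they do the work, as an engineer would, in place of code of your own. Each camera call takes 0.05 s, during which the arm holds its last target.

### The job

The laboratory balance rocks because the foot at its front left corner is screwed up clear of the worktop: turn that foot's knob clockwise until the foot just touches and bears lightly on the worktop, and stop there, before it takes over the load of its neighbours, so that the balance stands firm on all four feet. Then gently set the steel check weight upright in the middle of the pan. Do not force the foot down, leave the balance where it stands, and do not disturb the other things.

Things in the scene. Friction and masses are not known exactly. Their poses are not given: they have to be found in the camera images.
- balance: low laboratory balance, 4.5 kg, standing loose: grey cast base 190 x 210 mm with four levelling feet at its corners (foot axes at x = +-98, y = +-108 mm), cream top 44 mm high, display wedge at the front 57 mm high, round steel pan. Origin: centre, at the level of the three standing soles; x points from the front (display) to the back, y to the left seen from the front, z up
- knob (a point): centre of the raised foot's black ribbed knob (front left: display side, +y): round, upright, 34 mm across, 24 mm high, its underside 55 to 57 mm above the worktop at the start; the lug under it, 38 mm across, ends 38 mm up. Clockwise seen from above, knob, spindle and foot turn and sink together, 4 mm a full turn. Thread friction about 0.03 N m; it stays where it is left
- foot_front_left: the raised foot, 44 mm across, 66 mm under the knob's centre. Origin: centre of the sole's underside, z up. It hangs 0.7 to 2.8 mm clear and touches after 1.1 to 4.3 rad of turning. Its rubber yields 1 mm at 28 N (some 16 N a radian) and rubs: the turning moment, 0.03 N m at most while free, grows by about 0.01 N m for each N on the foot
- foot_front_right: standing foot at the front right corner, with a knob like the raised one's; not to be turned. Origin: centre of the sole's underside, z up. It and the rear left foot bear some 19 N each before the raised foot touches; each rad of turning after the touch takes some 16 N off them
- foot_rear_left: standing foot at the rear left corner, with a knob like the raised one's; not to be turned. Origin: centre of the sole's underside, z up
- foot_rear_right: standing foot at the rear right corner, with a knob like the raised one's; not to be turned. Origin: centre of the sole's underside, z up. It bears some 7 N at first: pressing on the raised foot's knob with more than that tips the balance until that foot touches; let go, it tips back
- pan: round steel pan on the balance, 121 mm across, its upper face about 54 mm above the worktop with a 1 mm raised rim, fixed to the balance. Origin: centre of the upper face, z up
- weight_centre (a point): centre, half-way up, of the 500 g check weight: a plain steel cylinder 42 mm across with a waist and a round grip head 25 mm across on top; 66 mm high over all, the cylinder part 43 mm high. It stands upright on the worktop to the left of the balance; z up, along its axis
- immersion_oil: small brown bottle with black cap, 26 mm across and 61 mm high, standing near the check weight; leave it alone. Origin: centre of its underside
- lab_timer: white timer with three buttons, 70 x 66 x 19 mm; leave it alone. Origin: centre of its underside
- stain_violet: violet bottle, 40 mm across and 104 mm high, right of the balance; leave it alone. Origin: centre of its underside
- stain_blue: blue bottle, 34 mm across and 92 mm high, right of the balance; leave it alone. Origin: centre of its underside
Things that resemble listed ones, but are neither listed nor needed, are in the scene too. Several things look just like the part that bears weight_centre: the one meant starts farthest to the robot's right.

How it is judged:
On the way, in this order (a step that is already met when the one before it is completed fails the run):
1. the balance, let go, stands on all four feet (contact force between foot_front_left and anything else between 1 and 11 N and contact force between each of foot_front_right, foot_rear_left, foot_rear_right and anything else above 3 N and contact force between the fingers and balance below 0.1 N), for 0.3 s.
2. the check weight stands in the middle of the pan (horizontal distance between weight_centre and pan below 0.02 m and angle between weight_centre's own z axis and vertical below 0.06 rad and z of weight_centre in the frame of pan below 0.036 m and contact force between pan and anything else above 2.5 N), for 0.2 s.
At the end, for the whole second after the job is handed in: the balance is at rest on all four feet, the front left foot bearing lightly (1 to 11 N) and each other foot with over 3 N; the check weight stands upright on the pan, released, its centre within 20 mm of the pan's centre (all of step 2 and contact force between foot_front_left and anything else between 1 and 11 N and contact force between each of foot_front_right, foot_rear_left, foot_rear_right and anything else above 3 N and linear speed of balance below 0.01 m/s); the robot touches nothing.
It fails at once if the balance is shoved or tipped (distance of balance from where it was at the start of the episode above 0.02 m or angle between balance's own z axis and vertical above 0.04 rad).
It fails at once if the front left foot is forced onto the worktop (contact force between foot_front_left and anything else above 30 N).
It fails at once if the weight is dropped or pressed onto the pan (contact force between pan and anything else above 60 N).
It fails at once if another thing is disturbed (distance of any of immersion_oil, lab_timer, stain_violet, stain_blue from where it was at the start of the episode above 0.03 m).
It also fails if it takes over 72 s, if anything falls off the work surface, if the arm or the gripper's body presses on something with over 40 N, if the wrist force passes 120 N, or if a joint passes its speed limit or range.

## Working session

There is one attempt and no reset: what is moved stays moved. The work goes in short steps, Python scripts to look and compute and a tool call to move; the robot and the scene stay as the last step left them, time stands still between calls to the robot, and variables do not carry over. Pictures are saved under pics/ and viewed, and the job is handed in when it is done.

Besides the shell and the picture viewer there is one more tool, called after "Request:" as name(argument=value, ...), one argument or row to a line, values as JSON. move_arm: Moves the arm, as the interface text tells. Shifts and turns lie within -1 to 1; 1 stands for 4 cm of shift or 0.12 rad of turn. Its arguments: {"type":"object","properties":{"increments":{"type":"array"},"newtons":{"type":"number"}},"required":["increments"]}

```bash
mkdir -p pics
python3 - <<'E'
from plant import ctrl
import cv2,numpy as np
s=ctrl.read_state();print({k:np.round(v,3) for k,v in s.items()})
for n in("side","top"):
    im,d=ctrl.get_image(n);cv2.imwrite(f"pics/{n}0.png",im[:,:,::-1]);np.save(f"{n}0_d.npy",d)
    c=ctrl.get_calibration(n);print(n,{k:np.round(v,4).tolist() for k,v in c.items()})
E
```

```text
{'t': np.float64(0.0), 'joints': array([-1.307,  0.492,  1.559, -0.   ,  1.092, -0.106]), 'qd': array([ 0.001, -0.001, -0.001,  0.   , -0.   ,  0.   ]), 'effort': array([ 0.0000e+00, -6.1265e+01, -2.5819e+01,  6.9000e-02,  4.8000e-02,
       -0.0000e+00]), 'tool_pos': array([ 0.226, -0.583,  0.233]), 'eef_rot': array([-0.13 , -0.695, -0.13 ,  0.695]), 'wrist_force': array([-1.06 , -0.567,  0.137]), 'ft_torque': array([-0.001, -0.01 ,  0.011]), 'width': np.float64(0.095)}
side {'fx': 389.47, 'fy': 389.47, 'cx': 317.5053, 'cy': 200.6523, 'T': [[0.0436, 0.4155, -0.9086, -0.7225], [-0.9989, 0.0339, -0.0324, -0.0485], [0.0174, 0.909, 0.4165, 0.6635], [0.0, 0.0, 0.0, 1.0]]}
top {'fx': 369.6301, 'fy': 369.6301, 'cx': 320.7446, 'cy': 201.9514, 'T': [[-0.1539, 0.9665, -0.2053, 0.3321], [-0.9881, -0.1497, 0.0357, 0.0018], [0.0038, 0.2084, 0.978, 1.0797], [0.0, 0.0, 0.0, 1.0]]}
```

View pics/side0.png

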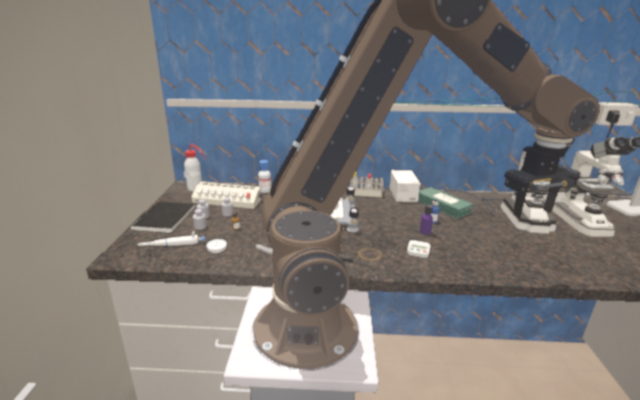

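View pics/top0.png

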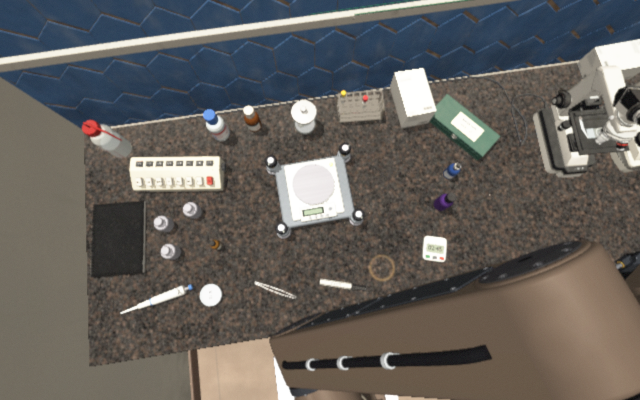

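```bash
cat > h.py <<'E'
from plant import ctrl
import cv2,numpy as np
def ray(n,u,v):
    c=ctrl.get_calibration(n);d=np.array([(u-c['cx'])/c['fx'],-(v-c['cy'])/c['fy'],-1.])
    return c['T'][:3,3],c['T'][:3,:3]@d
def onz(n,u,v,z):
    o,d=ray(n,u,v);return o+d*(z-o[2])/d[2]
def dep(n,u,v,D):
    o,d=ray(n,u,v);return o+d*D[int(round(v)),int(round(u))]
def proj(n,p):
    c=ctrl.get_calibration(n);q=c['T'][:3,:3].T@(np.asarray(p)-c['T'][:3,3])
    return np.array([c['cx']+c['fx']*q[0]/-q[2],c['cy']-c['fy']*q[1]/-q[2]])
E
python3 - <<'E'
from h import *
D=np.load('top0_d.npy')
for nm,u,v in [("FLk",283,230),("FRk",357,216),("RLk",271,162),("RRk",345,149),("pan",314,183),("wA",191,209),("wB",162,224),("wC",169,252),("oil",216,244),("timer",435,249),("viol",443,203),("blue",454,169),("table",240,210)]:
    print(nm,np.round(dep('top',u,v,D),3))
im=cv2.imread('pics/top0.png')
a=cv2.resize(im[135:245,255:375],None,fx=5,fy=5,interpolation=cv2.INTER_CUBIC);cv2.imwrite('pics/c1.png',a)
a=cv2.resize(im[190:270,145:235],None,fx=7,fy=7,interpolation=cv2.INTER_CUBIC);cv2.imwrite('pics/c2.png',a)
im=cv2.imread('pics/side0.png')
a=cv2.resize(im[170:260,180:370],None,fx=4,fy=4,interpolation=cv2.INTER_CUBIC);cv2.imwrite('pics/c3.png',a)
E
```

```text
FLk [0.48  0.079 0.081]
FRk [ 0.488 -0.127  0.081]
RLk [0.679 0.087 0.076]
RRk [ 0.684 -0.127  0.079]
pan [ 0.605 -0.025  0.056]
wA [0.582 0.328 0.059]
wB [0.554 0.415 0.049]
wC [0.472 0.398 0.057]
oil [0.476 0.273 0.04 ]
timer [ 0.369 -0.339  0.018]
viol [ 0.489 -0.373  0.067]
blue [ 0.582 -0.427  0.065]
table [0.571 0.203 0.003]
```

View pics/c1.png

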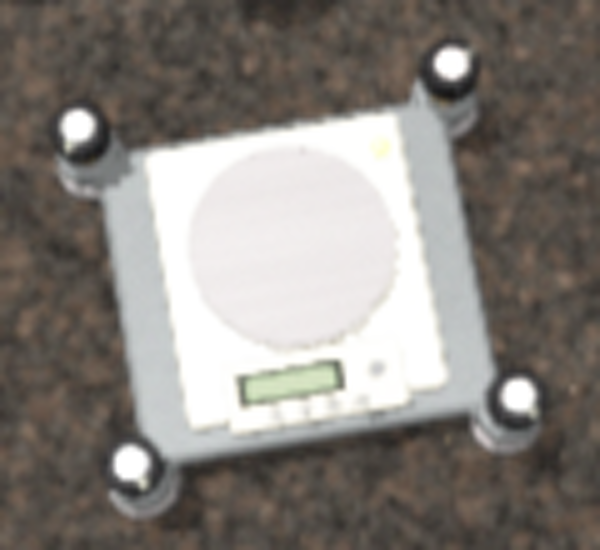

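View pics/c2.png

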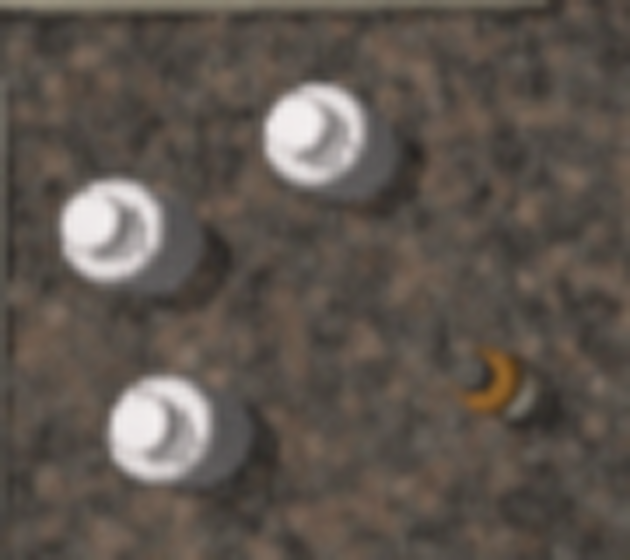

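View pics/c3.png

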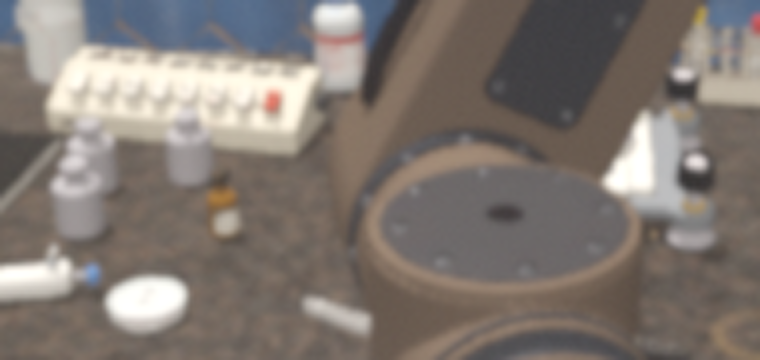

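Run:
```python
from h import *
D=np.load('top0_d.npy');c=ctrl.get_calibration('top')
v,u=np.mgrid[0:400,0:640]
d=np.stack([(u-c['cx'])/c['fx'],-(v-c['cy'])/c['fy'],-np.ones_like(u,float)],-1)
P=c['T'][:3,3]+(d@c['T'][:3,:3].T)*D[...,None]
np.save('P0.npy',P)
def seg(nm,x,y,r,z0,z1):
    m=(np.hypot(P[...,0]-x,P[...,1]-y)<r)&(P[...,2]>z0)&(P[...,2]<z1)&(D>0)
    q=P[m]; print(nm,len(q),'mean',np.round(q.mean(0),4),'minmax',np.round(q.min(0),3),np.round(q.max(0),3),'mid',np.round((q.min(0)+q.max(0))/2,4)[:2],'zmed',np.median(q[:,2]).round(4),'circ',cv2.minEnclosingCircle(q[:,:2].astype(np.float32)))
    return q
K=[seg(n,x,y,.04,.07,.1) for n,x,y in [("FL",.48,.079),("FR",.488,-.127),("RL",.679,.087),("RR",.684,-.127)]]
seg('pan',.605,-.025,.05,.05,.06)
seg('wAtop',.575,.325,.035,.055,.08)
seg('wAsh',.575,.325,.035,.03,.05)
seg('oil',.476,.273,.03,.03,.08)
# pan colour edge via shades
im=cv2.imread('pics/top0.png')
dark=(im.max(2)<75).astype(np.uint8)
for n,(u0,v0) in dict(FL=(283,230),FR=(357,216),RL=(271,162),RR=(345,149)).items():
    g=cv2.resize(im[v0-10:v0+14,u0-12:u0+12],None,fx=12,fy=12,interpolation=cv2.INTER_NEAREST);cv2.imwrite(f'pics/k{n}.png',g)
cv2.imwrite('pics/kall.png',np.hstack([cv2.imread(f'pics/k{n}.png') for n in('FL','RL')]))
np.set_printoptions(linewidth=250)
print((P[222:244,272:296,2]*1000).round().astype(int))
```

```text
FL 123 mean [0.4898 0.0841 0.0791] minmax [0.473 0.068 0.07 ] [0.507 0.1   0.083] mid [0.4902 0.084 ] zmed 0.0795 circ ((0.49023568630218506, 0.08467322587966919), 0.01731300912797451)
FR 116 mean [ 0.4945 -0.1305  0.0782] minmax [ 0.479 -0.148  0.072] [ 0.511 -0.115  0.082] mid [ 0.4952 -0.1318] zmed 0.0783 circ ((0.4949442744255066, -0.13120824098587036), 0.017342401668429375)
RL 105 mean [0.6849 0.0885 0.0776] minmax [0.669 0.072 0.07 ] [0.701 0.104 0.082] mid [0.6853 0.0882] zmed 0.0779 circ ((0.6854321360588074, 0.08952898532152176), 0.017654845491051674)
RR 109 mean [ 0.6899 -0.1263  0.0776] minmax [ 0.675 -0.143  0.07 ] [ 0.707 -0.11   0.082] mid [ 0.6906 -0.1266] zmed 0.0775 circ ((0.6908564567565918, -0.1266263872385025), 0.017125548794865608)
pan 919 mean [ 0.6049 -0.0251  0.055 ] minmax [ 0.555 -0.075  0.05 ] [0.654 0.025 0.06 ] mid [ 0.6048 -0.0249] zmed 0.055 circ ((0.6050516366958618, -0.024997154250741005), 0.05004230886697769)
wAtop 66 mean [0.5874 0.3356 0.0651] minmax [0.576 0.325 0.056] [0.601 0.348 0.07 ] mid [0.5884 0.3365] zmed 0.0652 circ ((0.5883749723434448, 
[... 2414 characters left out ...]
  2    1    1    0   -4    1    0   -2   -2   -1   -2    3   -3    1    3    1    2]
 [  -2    2    1    2    1   -3    0    1    2   -5   -1    1    2    1    1   -1   -1    0    4    1   -1    2   -3    5]
 [   2    0   -1   -1   -3    1   -2    0   -1    2    3   -2    3   -3    2    4    2    2   -3    1    0   -1    0    2]
 [   1   -1   -1    2    1    0    3    0    0    0    1    0    4    0    2   -2    2   -2   -1   -1    0    0    2    2]
 [  -2   -1    0    1    1   -3   -1    1    1    0   -2    1    1   -3    2 1080   -4    3   -1   -2    1   -3   -1    3]
 [   0    3   -1   -2   -3    2 1080    0    2   -2    1   -2    1    0   -2   -2   -2    0    3    1   -1    1   -1   -2]]
```

View pics/kall.png

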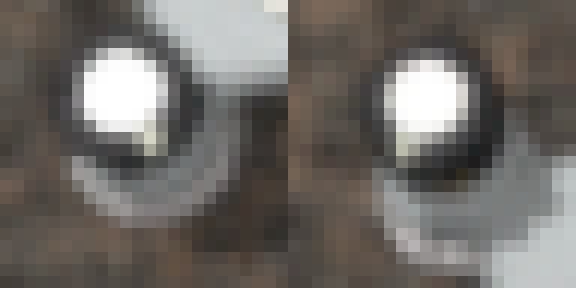

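Candidates for the knob are FL (283,228), FR (357,216), RL (271,162) and RR (345,149). The display faces the robot (−x), so front left is (283,228). The measured knob grid is 0.216 x 0.195 m, against 216 x 196 given.

Candidates for the weight are A (191,209), B (162,224) and C (169,252). The one farthest to the robot's right is A, at y = 0.336.

I'll move toward a point above the knob while turning the tool up, so that joint 6 has its full stroke for clockwise turning.

Request:
move_arm(
  increments=[
    {"tx":0.36,"ty":0.92,"wz":1},
    {"tx":0.36,"ty":0.92,"wz":1},
    {"tx":0.36,"ty":0.92,"wz":1},
    {"tx":0.36,"ty":0.92,"wz":1},
    {"tx":0.36,"ty":0.92,"wz":1},
    {"tx":0.36,"ty":0.92,"wz":1},
    {"tx":0.36,"ty":0.92,"wz":1},
    {"tx":0.36,"ty":0.92,"wz":1},
  ],
  newtons=20,
)

```text
validation failed for argument at $.in...
```

Run:
```python
from h import *
s=ctrl.read_state();print({k:np.round(v,3) for k,v in s.items()})
im=cv2.imread('pics/top0.png')
hsv=cv2.cvtColor(im,cv2.COLOR_BGR2HSV).astype(int)
b,g,r=[im[...,i].astype(int) for i in range(3)]
print([im[184,x].tolist() for x in range(284,346,3)])
```

```text
{'t': np.float64(0.1), 'joints': array([-1.307,  0.491,  1.559, -0.   ,  1.092, -0.106]), 'qd': array([ 0.001, -0.002, -0.001,  0.   ,  0.   , -0.001]), 'effort': array([ 1.0000e-03, -6.1362e+01, -2.5861e+01,  6.9000e-02,  4.7000e-02,
       -0.0000e+00]), 'tool_pos': array([ 0.226, -0.583,  0.233]), 'eef_rot': array([-0.13 , -0.695, -0.13 ,  0.695]), 'wrist_force': array([-0.177, -0.672,  0.444]), 'ft_torque': array([-0.001, -0.03 , -0.024]), 'width': np.float64(0.095)}
[[199, 197, 193], [246, 250, 251], [255, 255, 255], [238, 239, 242], [238, 239, 242], [239, 239, 243], [238, 239, 242], [238, 238, 241], [237, 237, 241], [237, 237, 242], [237, 238, 241], [236, 236, 240], [235, 235, 239], [234, 234, 239], [234, 234, 238], [233, 233, 238], [234, 234, 239], [254, 254, 254], [250, 253, 253], [192, 190, 187], [190, 190, 185]]
```

Request:
move_arm(
  increments=[
    {"tx":0.36,"ty":0.92,"tz":0,"wx":0,"wy":0,"wz":1,"jaw":-1},
    {"tx":0.36,"ty":0.92,"tz":0,"wx":0,"wy":0,"wz":1,"jaw":-1},
    {"tx":0.36,"ty":0.92,"tz":0,"wx":0,"wy":0,"wz":1,"jaw":-1},
    {"tx":0.36,"ty":0.92,"tz":0,"wx":0,"wy":0,"wz":1,"jaw":-1},
    {"tx":0.36,"ty":0.92,"tz":0,"wx":0,"wy":0,"wz":1,"jaw":-1},
    {"tx":0.36,"ty":0.92,"tz":0,"wx":0,"wy":0,"wz":1,"jaw":-1},
    {"tx":0.36,"ty":0.92,"tz":0,"wx":0,"wy":0,"wz":1,"jaw":-1},
    {"tx":0.36,"ty":0.92,"tz":0,"wx":0,"wy":0,"wz":1,"jaw":-1},
  ],
  newtons=20,
)

```text
t: 0.9
tool_pos: [0.3413, -0.2868, 0.2336]
eef_rot: [0.437, 0.555, 0.438, -0.555]
wrist_force: [-0.5, 0.3, 1.0]
width: 0.0951
```

Run:
```python
from h import *
s=ctrl.read_state();print({k:np.round(v,3) for k,v in s.items()})
im=cv2.imread('pics/top0.png').astype(int)
m=((abs(im[...,0]-237)<6)&(abs(im[...,2]-240)<6)).astype(np.uint8)
m[:150]=0;m[220:]=0;m[:,:285]=0;m[:,345:]=0
m=cv2.morphologyEx(m,cv2.MORPH_OPEN,np.ones((3,3)))
n,l,st,ce=cv2.connectedComponentsWithStats(m);i=1+st[1:,4].argmax();print(st[i],ce[i])
print('pan',onz('top',*ce[i],.054))
```

```text
{'t': np.float64(0.9), 'joints': array([-0.847,  0.237,  1.976,  0.   ,  0.929, -0.611]), 'qd': array([ 0.772, -0.2  ,  0.292,  0.002, -0.094, -0.424]), 'effort': array([ -7.375, -39.663, -22.9  ,  -0.049,   0.306,   0.63 ]), 'tool_pos': array([ 0.341, -0.287,  0.234]), 'eef_rot': array([ 0.437,  0.555,  0.438, -0.555]), 'wrist_force': array([-0.519,  0.27 ,  1.02 ]), 'ft_torque': array([-0.08 , -0.133, -0.031]), 'width': np.float64(0.095)}
[ 293  165   41   38 1182] [312.14974619 183.80541455]
pan [ 0.60372407 -0.01946062  0.054     ]
```

Request:
move_arm(
  increments=[
    {"tx":0.37,"ty":0.93,"tz":0,"wx":0,"wy":0,"wz":1,"jaw":-1},
    {"tx":0.37,"ty":0.93,"tz":0,"wx":0,"wy":0,"wz":1,"jaw":-1},
    {"tx":0.37,"ty":0.93,"tz":0,"wx":0,"wy":0,"wz":1,"jaw":-1},
    {"tx":0.37,"ty":0.93,"tz":0,"wx":0,"wy":0,"wz":1,"jaw":-1},
    {"tx":0.37,"ty":0.93,"tz":0,"wx":0,"wy":0,"wz":1,"jaw":-1},
    {"tx":0.37,"ty":0.93,"tz":0,"wx":0,"wy":0,"wz":1,"jaw":-1},
    {"tx":0.37,"ty":0.93,"tz":0,"wx":0,"wy":0,"wz":1,"jaw":-1},
    {"tx":0.37,"ty":0.93,"tz":0,"wx":0,"wy":0,"wz":1,"jaw":-1},
  ],
)

```text
t: 1.7
tool_pos: [0.4598, 0.0109, 0.2336]
eef_rot: [0.645, 0.291, 0.645, -0.291]
wrist_force: [0.4, -0.4, 0.3]
width: 0.0949
```

Request:
move_arm(
  increments=[
    {"tx":0.37,"ty":0.93,"tz":0,"wx":0,"wy":0,"wz":1,"jaw":-1},
    {"tx":0.37,"ty":0.93,"tz":0,"wx":0,"wy":0,"wz":1,"jaw":-1},
    {"tx":0,"ty":0,"tz":-0.2,"wx":0,"wy":0,"wz":1,"jaw":-1},
    {"tx":0,"ty":0,"tz":-0.2,"wx":0,"wy":0,"wz":1,"jaw":-1},
    {"tx":0,"ty":0,"tz":-0.2,"wx":0,"wy":0,"wz":1,"jaw":-1},
    {"tx":0,"ty":0,"tz":-0.2,"wx":0,"wy":0,"wz":1,"jaw":-1},
    {"tx":0,"ty":0,"tz":-0.2,"wx":0,"wy":0,"wz":1,"jaw":-1},
    {"tx":0,"ty":0,"tz":-0.2,"wx":0,"wy":0,"wz":1,"jaw":-1},
  ],
)

```text
t: 2.5
tool_pos: [0.489, 0.0837, 0.1852]
eef_rot: [0.706, -0.04, 0.706, 0.04]
wrist_force: [-0.5, -1.2, -0.2]
width: 0.095
```

Request:
move_arm(
  increments=[
    {"tx":0,"ty":0,"tz":-0.2,"wx":0,"wy":0,"wz":1,"jaw":-1},
    {"tx":0,"ty":0,"tz":-0.2,"wx":0,"wy":0,"wz":1,"jaw":-1},
    {"tx":0,"ty":0,"tz":-0.2,"wx":0,"wy":0,"wz":1,"jaw":-1},
    {"tx":0,"ty":0,"tz":-0.2,"wx":0,"wy":0,"wz":1,"jaw":-1},
    {"tx":0,"ty":0,"tz":0,"wx":0,"wy":0,"wz":1,"jaw":-1},
    {"tx":0,"ty":0,"tz":0,"wx":0,"wy":0,"wz":1,"jaw":-1},
    {"tx":0,"ty":0,"tz":0,"wx":0,"wy":0,"wz":1,"jaw":-1},
    {"tx":0,"ty":0,"tz":0,"wx":0,"wy":0,"wz":0,"jaw":-1},
  ],
)

```text
t: 3.3
tool_pos: [0.489, 0.0836, 0.1535]
eef_rot: [0.629, -0.323, 0.629, 0.323]
wrist_force: [-0.3, 0.3, -0.4]
width: 0.0951
```

```bash
cat >> h.py <<'E'
from scipy.spatial.transform import Rotation as R
def st():
    s=ctrl.read_state()
    for k in('t','joints','tool_pos','eef_rot','wrist_force','ft_torque','width'):print(k,np.round(s[k],4))
    q=s['eef_rot'];M=R.from_quat([q[1],q[2],q[3],q[0]]).as_matrix();print('toolx',M[:,0].round(4),'jaw',M[:,1].round(3))
E
python3 - <<'E'
from h import *
st()
im,d=ctrl.get_image('top');np.save('top1_d.npy',d);cv2.imwrite('pics/t1.png',cv2.resize(im[130:260,230:390,::-1],None,fx=4,fy=4,interpolation=cv2.INTER_CUBIC))
E
```

```text
t 3.3
joints [ 3.6100e-02  4.1860e-01  1.9586e+00  1.0000e-04  7.6490e-01 -2.4847e+00]
tool_pos [0.489  0.0836 0.1535]
eef_rot [ 0.6287 -0.3233  0.629   0.3235]
wrist_force [-0.3256  0.2811 -0.3829]
ft_torque [ 0.1339 -0.0595  0.0153]
width 0.0951
toolx [-5.e-04  0.e+00 -1.e+00] jaw [-0.813  0.582  0.   ]
```

View pics/t1.png

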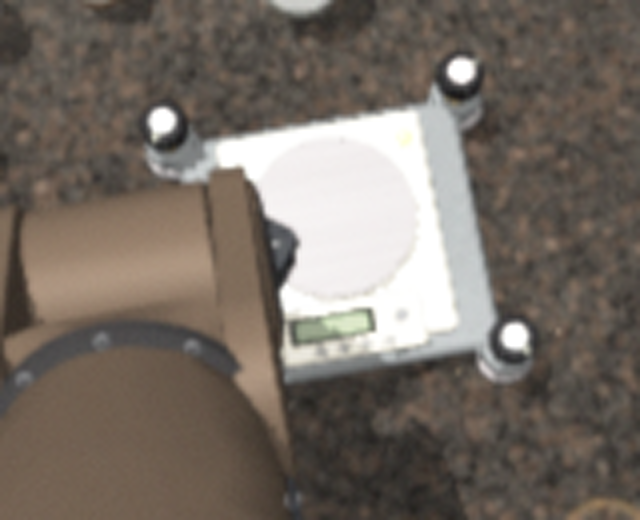

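Request:
move_arm(
  increments=[
    {"tx":0.025,"ty":0.025,"tz":-0.5,"wx":0,"wy":0,"wz":0,"jaw":-1},
    {"tx":0,"ty":0,"tz":-0.5,"wx":0,"wy":0,"wz":0,"jaw":-1},
    {"tx":0,"ty":0,"tz":-0.5,"wx":0,"wy":0,"wz":0,"jaw":-1},
    {"tx":0,"ty":0,"tz":-0.25,"wx":0,"wy":0,"wz":0,"jaw":-1},
    {"tx":0,"ty":0,"tz":-0.19,"wx":0,"wy":0,"wz":0,"jaw":-1},
    {"tx":0,"ty":0,"tz":0,"wx":0,"wy":0,"wz":0,"jaw":-1},
    {"tx":0,"ty":0,"tz":0,"wx":0,"wy":0,"wz":0,"jaw":-1},
  ],
  newtons=10,
)

```text
t: 4.05
tool_pos: [0.4904, 0.0847, 0.0765]
eef_rot: [0.629, -0.323, 0.629, 0.323]
wrist_force: [-0.5, 0.8, 0.8]
width: 0.0952
```

Run:
```python
from h import *
st()
```

```text
t 4.05
joints [ 3.8100e-02  5.4780e-01  2.0184e+00  1.0000e-04  5.7490e-01 -2.4804e+00]
tool_pos [0.4904 0.0847 0.0765]
eef_rot [ 0.6294 -0.3227  0.629   0.3226]
wrist_force [-0.5289  0.791   0.8039]
ft_torque [ 0.115  -0.093   0.0016]
width 0.0952
toolx [ 5.e-04  1.e-04 -1.e+00] jaw [-0.812  0.584 -0.   ]
```

Request:
move_arm(
  increments=[
    {"tx":0,"ty":0,"tz":0,"wx":0,"wy":0,"wz":0,"jaw":0.18},
    {"tx":0,"ty":0,"tz":0,"wx":0,"wy":0,"wz":0,"jaw":0.18},
    {"tx":0,"ty":0,"tz":0,"wx":0,"wy":0,"wz":0,"jaw":0.18},
    {"tx":0,"ty":0,"tz":0,"wx":0,"wy":0,"wz":0,"jaw":0.18},
    {"tx":0,"ty":0,"tz":0,"wx":0,"wy":0,"wz":0,"jaw":0.18},
  ],
  newtons=8,
)

```text
t: 4.55
tool_pos: [0.4902, 0.0847, 0.0762]
eef_rot: [0.629, -0.323, 0.629, 0.323]
wrist_force: [0.4, -0.4, 0.6]
width: 0.0603
```

Request:
move_arm(
  increments=[
    {"tx":0,"ty":0,"tz":0,"wx":0,"wy":0,"wz":0,"jaw":0.3},
    {"tx":0,"ty":0,"tz":0,"wx":0,"wy":0,"wz":0,"jaw":0.35},
    {"tx":0,"ty":0,"tz":0,"wx":0,"wy":0,"wz":0,"jaw":0.4},
    {"tx":0,"ty":0,"tz":0,"wx":0,"wy":0,"wz":0,"jaw":0.6},
  ],
)

```text
t: 4.95
tool_pos: [0.4885, 0.0852, 0.0759]
eef_rot: [0.628, -0.322, 0.63, 0.323]
wrist_force: [-6.3, 7.9, 5.4]
width: 0.0337
```

Run:
```python
from h import *
st()
```

```text
t 4.95
joints [ 3.8900e-02  5.4820e-01  2.0205e+00  1.8000e-03  5.7670e-01 -2.4809e+00]
tool_pos [0.4885 0.0852 0.0759]
eef_rot [ 0.6282 -0.3217  0.6303  0.3235]
wrist_force [-6.3445  7.8775  5.4455]
ft_torque [ 1.442   1.1659 -0.106 ]
width 0.0337
toolx [-3.8e-03  8.0e-04 -1.0e+00] jaw [-0.812  0.584  0.004]
```

Request:
move_arm(
  increments=[
    {"tx":0,"ty":0,"tz":0,"wx":0,"wy":0,"wz":0,"jaw":0.6},
    {"tx":0,"ty":0,"tz":0,"wx":0,"wy":0,"wz":0,"jaw":0.6},
  ],
)

```text
t: 5.15
tool_pos: [0.4885, 0.0852, 0.0759]
eef_rot: [0.628, -0.322, 0.63, 0.324]
wrist_force: [-5.8, 6.5, 4.1]
width: 0.0336
```

Run:
```python
from h import *
st()
```

```text
t 5.15
joints [ 3.9100e-02  5.4820e-01  2.0206e+00  1.5000e-03  5.7650e-01 -2.4809e+00]
tool_pos [0.4885 0.0852 0.0759]
eef_rot [ 0.6281 -0.3219  0.6302  0.3235]
wrist_force [-5.7989  6.5165  4.0668]
ft_torque [ 1.3326  1.2185 -0.0744]
width 0.0336
toolx [-3.7e-03  7.0e-04 -1.0e+00] jaw [-0.812  0.583  0.003]
```

Request:
move_arm(
  increments=[
    {"tx":-0.04,"ty":0.03,"tz":0.015,"wx":0,"wy":0,"wz":0,"jaw":0.6},
    {"tx":0,"ty":0,"tz":0,"wx":0,"wy":0,"wz":0,"jaw":0.6},
    {"tx":0,"ty":0,"tz":0,"wx":0,"wy":0,"wz":0,"jaw":0.6},
  ],
)

```text
t: 5.45
tool_pos: [0.4882, 0.0857, 0.0763]
eef_rot: [0.629, -0.323, 0.629, 0.323]
wrist_force: [-0.4, -3.0, -6.7]
width: 0.0336
```

Run:
```python
from h import *
st()
```

```text
t 5.45
joints [ 4.0400e-02  5.4670e-01  2.0222e+00 -1.0000e-04  5.7380e-01 -2.4785e+00]
tool_pos [0.4882 0.0857 0.0763]
eef_rot [ 0.6288 -0.3227  0.6295  0.323 ]
wrist_force [-0.3735 -2.9586 -6.7137]
ft_torque [-0.2399  0.1283 -0.0155]
width 0.0336
toolx [-1.1e-03 -1.0e-04 -1.0e+00] jaw [-0.812  0.583  0.001]
```

Request:
move_arm(
  increments=[
    {"tx":0,"ty":-0.009,"tz":-0.009,"wx":0,"wy":0,"wz":0,"jaw":0.6},
    {"tx":0,"ty":0,"tz":0,"wx":0,"wy":0,"wz":0,"jaw":0.6},
  ],
)

```text
t: 5.65
tool_pos: [0.4882, 0.0856, 0.0762]
eef_rot: [0.629, -0.323, 0.629, 0.323]
wrist_force: [-0.8, 0.0, -3.4]
width: 0.0337
```

Run:
```python
from h import *
st()
```

```text
t 5.65
joints [ 4.0000e-02  5.4680e-01  2.0225e+00  6.0000e-04  5.7310e-01 -2.4792e+00]
tool_pos [0.4882 0.0856 0.0762]
eef_rot [ 0.6289 -0.3225  0.6294  0.323 ]
wrist_force [-8.4660e-01  3.0000e-03 -3.3619e+00]
ft_torque [ 0.3104  0.3938 -0.017 ]
width 0.0337
toolx [-8.e-04  3.e-04 -1.e+00] jaw [-0.812  0.583  0.001]
```

Request:
move_arm(
  increments=[
    {"tx":0,"ty":0,"tz":-0.006,"wx":0,"wy":0,"wz":-0.5,"jaw":0.6},
    {"tx":0,"ty":0,"tz":-0.002,"wx":0,"wy":0,"wz":-0.9,"jaw":0.6},
    {"tx":0,"ty":0,"tz":-0.002,"wx":0,"wy":0,"wz":-0.9,"jaw":0.6},
    {"tx":0,"ty":0,"tz":-0.002,"wx":0,"wy":0,"wz":-0.9,"jaw":0.6},
  ],
)

```text
t: 6.05
tool_pos: [0.4885, 0.0854, 0.076]
eef_rot: [0.68, -0.195, 0.68, 0.195]
wrist_force: [-1.3, -2.9, -0.5]
width: 0.0336
```

Run:
```python
from h import *
st()
```

```text
t 6.05
joints [ 0.0398  0.5473  2.0225  0.      0.5717 -2.0908]
tool_pos [0.4885 0.0854 0.076 ]
eef_rot [ 0.6796 -0.1954  0.6796  0.1954]
wrist_force [-1.3111 -2.8693 -0.4668]
ft_torque [-0.0851  0.2016 -0.0201]
width 0.0336
toolx [ 0.  0. -1.] jaw [-0.531  0.847  0.   ]
```

```bash
cat >> h.py <<'E'
def avg(n=10):
    F=[]
    for i in range(n):
        ctrl.get_image('side');s=ctrl.read_state();F.append(np.r_[s['wrist_force'],s['ft_torque']])
    F=np.array(F);print('t',round(float(s['t']),2),'p',np.round(s['tool_pos'],4),'j6',s['joints'][5].round(4),'F',F.mean(0).round(3),'sd',F.std(0).round(3),'w',round(float(s['width']),4))
E
python3 - <<'E'
from h import *
avg(10)
E
```

```text
t 6.55 p [0.4885 0.0854 0.0759] j6 -2.0961 F [-1.808e+00 -2.066e+00  3.820e-01 -1.110e-01  2.990e-01 -1.000e-03] sd [0.291 0.525 0.925 0.047 0.057 0.038] w 0.0337
```

Request:
move_arm(
  increments=[
    {"tx":-0.01,"ty":-0.008,"tz":-0.0015,"wx":0,"wy":0,"wz":-0.9,"jaw":0.6},
    {"tx":0,"ty":0,"tz":-0.0018,"wx":0,"wy":0,"wz":-0.9,"jaw":0.6},
    {"tx":0,"ty":0,"tz":-0.0018,"wx":0,"wy":0,"wz":-0.9,"jaw":0.6},
    {"tx":0,"ty":0,"tz":-0.0018,"wx":0,"wy":0,"wz":-0.9,"jaw":0.6},
    {"tx":0,"ty":0,"tz":-0.0018,"wx":0,"wy":0,"wz":-0.9,"jaw":0.6},
  ],
)

```text
t: 7.05
tool_pos: [0.4886, 0.085, 0.0756]
eef_rot: [0.707, -0.007, 0.707, 0.007]
wrist_force: [-0.8, -3.7, 1.0]
width: 0.0336
```

Run:
```python
from h import *
st();avg(8)
```

```text
t 7.05
joints [ 3.9100e-02  5.4770e-01  2.0234e+00 -3.0000e-04  5.6930e-01 -1.5520e+00]
tool_pos [0.4886 0.085  0.0756]
eef_rot [ 0.7075 -0.0073  0.7066  0.0072]
wrist_force [-0.7971 -3.6517  1.0126]
ft_torque [-0.6094 -0.0766 -0.0248]
width 0.0336
toolx [ 1.2e-03 -1.0e-04 -1.0e+00] jaw [-0.021  1.    -0.   ]
t 7.45 p [0.4885 0.085  0.0756] j6 -1.5576 F [ 0.89  -4.442 -0.03  -0.704 -0.252 -0.007] sd [0.644 0.546 0.439 0.081 0.124 0.034] w 0.0338
```

Request:
move_arm(
  increments=[
    {"tx":0.005,"ty":-0.016,"tz":-0.0018,"wx":0,"wy":0,"wz":-0.9,"jaw":0.6},
    {"tx":0,"ty":0,"tz":-0.0018,"wx":0,"wy":0,"wz":-0.9,"jaw":0.6},
    {"tx":0,"ty":0,"tz":-0.0018,"wx":0,"wy":0,"wz":-0.9,"jaw":0.6},
  ],
)

```text
t: 7.75
tool_pos: [0.4885, 0.0847, 0.0754]
eef_rot: [0.699, 0.107, 0.699, -0.106]
wrist_force: [-0.2, -2.6, 0.9]
width: 0.0339
```

Run:
```python
from h import *
st();avg(8)
```

```text
t 7.75
joints [ 3.8200e-02  5.4810e-01  2.0235e+00  4.0000e-04  5.6920e-01 -1.2303e+00]
tool_pos [0.4885 0.0847 0.0754]
eef_rot [ 0.6992  0.1067  0.6988 -0.1065]
wrist_force [-0.2021 -2.6033  0.9365]
ft_torque [-0.4134 -0.2574  0.0247]
width 0.0339
toolx [ 6.e-04  2.e-04 -1.e+00] jaw [0.298 0.955 0.   ]
t 8.15 p [0.4885 0.0846 0.0753] j6 -1.2349 F [ 0.957 -1.925  1.145 -0.215 -0.356 -0.005] sd [0.306 0.436 0.656 0.07  0.051 0.047] w 0.034
```

Request:
move_arm(
  increments=[
    {"tx":0.005,"ty":-0.008,"tz":-0.001,"wx":0,"wy":0,"wz":-0.9,"jaw":0.6},
    {"tx":0,"ty":0,"tz":-0.0018,"wx":0,"wy":0,"wz":-0.9,"jaw":0.6},
  ],
)

```text
t: 8.35
tool_pos: [0.4885, 0.0844, 0.0752]
eef_rot: [0.683, 0.181, 0.683, -0.181]
wrist_force: [1.2, -1.5, 2.6]
width: 0.0341
```

Run:
```python
from h import *
avg(6)
```

```text
t 8.65 p [0.4885 0.0843 0.0752] j6 -1.0206 F [ 0.19   0.449  2.339  0.217 -0.249 -0.009] sd [0.143 0.463 0.414 0.073 0.025 0.018] w 0.034
```

Request:
move_arm(
  increments=[
    {"tx":0,"ty":0,"tz":-0.001,"wx":0,"wy":0,"wz":-0.9,"jaw":0.6},
    {"tx":0,"ty":0,"tz":-0.0018,"wx":0,"wy":0,"wz":-0.9,"jaw":0.6},
  ],
)

```text
t: 8.85
tool_pos: [0.4884, 0.0842, 0.075]
eef_rot: [0.66, 0.254, 0.66, -0.254]
wrist_force: [-0.1, -1.4, 2.6]
width: 0.034
```

Run:
```python
from h import *
avg(6)
```

```text
t 9.15 p [0.4884 0.0842 0.075 ] j6 -0.8048 F [-0.567 -0.428  3.043  0.057 -0.146 -0.026] sd [0.174 0.714 0.645 0.036 0.04  0.042] w 0.0338
```

Run:
```python
from h import *
a,_=ctrl.get_image('side');b,_=ctrl.get_image('top')
f=lambda im,p:cv2.resize(cv2.cvtColor(im,4)[int(p[1])-35:int(p[1])+35,int(p[0])-50:int(p[0])+50],None,fx=8,fy=8,interpolation=cv2.INTER_CUBIC)
P=[.4885,.085,.068]
cv2.imwrite('pics/s2.png',f(a,proj('side',P)));cv2.imwrite('pics/t2.png',f(b,proj('top',P)));print(proj('side',P),proj('top',P))
```

```text
[291.33525009 210.32790538] [280.80249127 228.10147243]
```

View pics/s2.png

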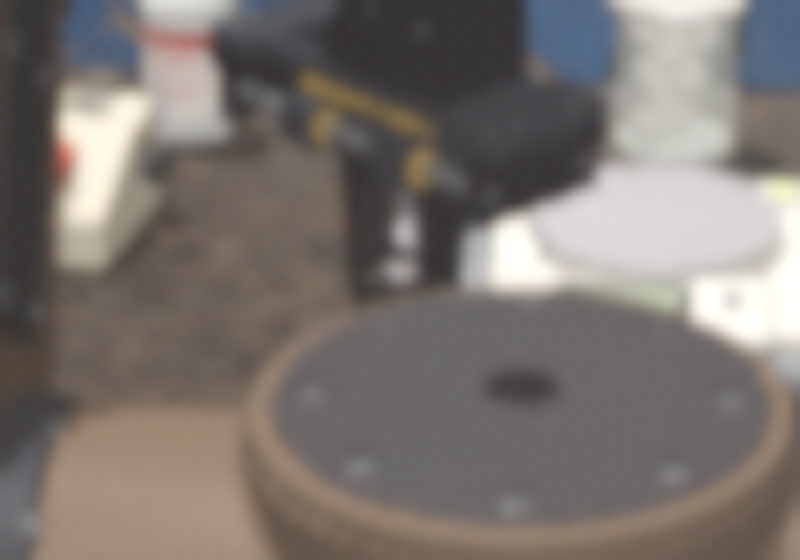

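View pics/t2.png

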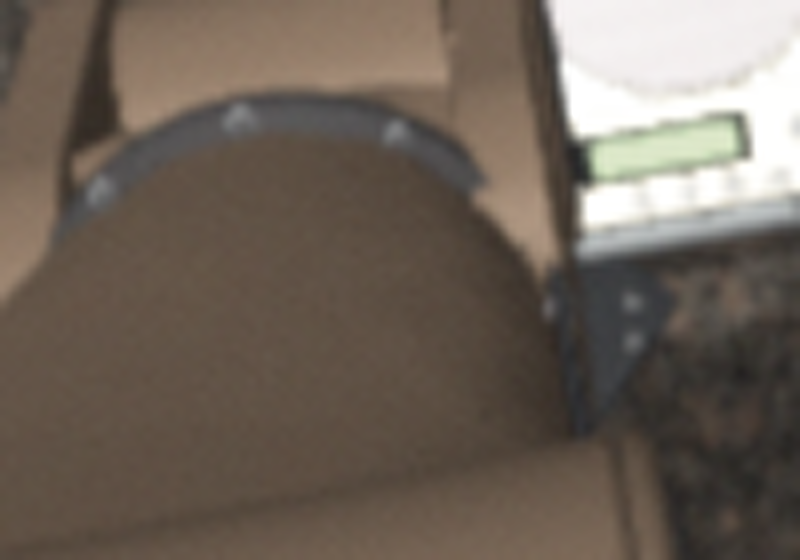

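Request:
move_arm(
  increments=[
    {"tx":0,"ty":0,"tz":0.003,"wx":0,"wy":0,"wz":0,"jaw":0.6},
    {"tx":0,"ty":0,"tz":-0.0018,"wx":0,"wy":0,"wz":-0.9,"jaw":0.6},
    {"tx":0,"ty":0,"tz":-0.0018,"wx":0,"wy":0,"wz":-0.9,"jaw":0.6},
  ],
  newtons=20,
)

```text
t: 9.55
tool_pos: [0.4883, 0.0841, 0.0749]
eef_rot: [0.629, 0.324, 0.629, -0.324]
wrist_force: [-1.1, -1.0, 2.8]
width: 0.0333
```

Run:
```python
from h import *
st();avg(8)
```

```text
t 9.55
joints [ 3.7300e-02  5.4890e-01  2.0239e+00 -2.0000e-04  5.6920e-01 -5.8230e-01]
tool_pos [0.4883 0.0841 0.0749]
eef_rot [ 0.6285  0.3236  0.6288 -0.3238]
wrist_force [-1.0862 -1.0481  2.835 ]
ft_torque [-0.2549 -0.0037  0.0026]
width 0.0333
toolx [-4.e-04 -1.e-04 -1.e+00] jaw [ 0.814  0.581 -0.   ]
t 9.95 p [0.4883 0.0841 0.0749] j6 -0.5873 F [-1.738 -2.122  1.815 -0.289  0.074 -0.006] sd [0.608 0.546 0.333 0.057 0.045 0.018] w 0.0337
```

```bash
sed -i "s/'F',F.mean/'eff6',s['effort'][5].round(4),'F',F.mean/" h.py; sed -i "s/'ft_torque','width'/'ft_torque','effort','width'/" h.py
python3 - <<'E'
from h import *
avg(3)
E
```

```text
t 10.1 p [0.4883 0.0842 0.0749] j6 -0.5865 eff6 0.0133 F [-1.968 -2.87   1.62  -0.438  0.162  0.024] sd [0.406 0.242 0.31  0.02  0.038 0.006] w 0.0338
```

Request:
move_arm(
  increments=[
    {"tx":0,"ty":0,"tz":0,"wx":0,"wy":0,"wz":-0.9,"jaw":0.6},
    {"tx":-0.005,"ty":-0.008,"tz":-0.0018,"wx":0,"wy":0,"wz":-0.9,"jaw":0.6},
  ],
)

```text
t: 10.3
tool_pos: [0.4881, 0.0839, 0.0748]
eef_rot: [0.59, 0.39, 0.59, -0.39]
wrist_force: [-2.3, -0.5, 1.0]
width: 0.0335
```

Run:
```python
from h import *
print(ctrl.read_state()['effort'][5],ctrl.read_state()['ft_torque'][2]);avg(1);avg(6)
```

```text
-1.8635891005396843 0.06447689468809886
t 10.35 p [0.4881 0.0839 0.0748] j6 -0.3601 eff6 -1.2485 F [-1.061  0.362  0.362 -0.106  0.155 -0.064] sd [0. 0. 0. 0. 0. 0.] w 0.0335
t 10.65 p [0.4882 0.0839 0.0749] j6 -0.3724 eff6 0.0018 F [-2.127 -0.821 -0.517 -0.106  0.198  0.007] sd [0.323 0.305 0.241 0.047 0.024 0.035] w 0.0336
```

Request:
move_arm(
  increments=[
    {"tx":0,"ty":0,"tz":0,"wx":0,"wy":0,"wz":-0.1,"jaw":0.6},
    {"tx":0,"ty":0,"tz":0,"wx":0,"wy":0,"wz":-0.1,"jaw":0.6},
    {"tx":0,"ty":0,"tz":0,"wx":0,"wy":0,"wz":-0.1,"jaw":0.6},
    {"tx":0,"ty":0,"tz":0,"wx":0,"wy":0,"wz":-0.1,"jaw":0.6},
    {"tx":0,"ty":0,"tz":0,"wx":0,"wy":0,"wz":-0.1,"jaw":0.6},
  ],
)

```text
t: 11.15
tool_pos: [0.4881, 0.0839, 0.0748]
eef_rot: [0.579, 0.406, 0.579, -0.407]
wrist_force: [-3.4, -0.5, -1.8]
width: 0.0338
```

Run:
```python
from h import *
print(ctrl.read_state()['effort'][5],ctrl.read_state()['ft_torque'][2],ctrl.read_state()['joints'][5]);avg(1);avg(1);avg(6)
```

```text
-0.1662630122154951 0.04188933643621867 -0.309394698853662
t 11.2 p [0.4882 0.0839 0.0749] j6 -0.3087 eff6 -0.1358 F [-3.534 -0.122 -1.82  -0.016  0.36  -0.047] sd [0. 0. 0. 0. 0. 0.] w 0.0336
t 11.25 p [0.4881 0.0839 0.0749] j6 -0.3098 eff6 0.1422 F [-3.679  0.311 -1.491 -0.028  0.362 -0.029] sd [0. 0. 0. 0. 0. 0.] w 0.0336
t 11.55 p [0.4882 0.0839 0.0749] j6 -0.3104 eff6 -0.0203 F [-3.484 -0.065 -2.448  0.022  0.433 -0.024] sd [0.576 0.315 0.545 0.014 0.041 0.022] w 0.0335
```

Request:
move_arm(
  increments=[
    {"tx":-0.01,"ty":0,"tz":-0.005,"wx":0,"wy":0,"wz":-0.5,"jaw":0.6},
    {"tx":0,"ty":0,"tz":-0.001,"wx":0,"wy":0,"wz":-0.5,"jaw":0.6},
    {"tx":0,"ty":0,"tz":0,"wx":0,"wy":0,"wz":-0.2,"jaw":0.6},
    {"tx":0,"ty":0,"tz":0,"wx":0,"wy":0,"wz":-0.06,"jaw":0.6},
    {"tx":0,"ty":0,"tz":0,"wx":0,"wy":0,"wz":-0.04,"jaw":0.6},
    {"tx":0,"ty":0,"tz":0,"wx":0,"wy":0,"wz":-0.03,"jaw":0.6},
    {"tx":0,"ty":0,"tz":0,"wx":0,"wy":0,"wz":-0.02,"jaw":0.6},
  ],
)

```text
t: 12.25
tool_pos: [0.488, 0.0839, 0.0747]
eef_rot: [0.544, 0.452, 0.544, -0.452]
wrist_force: [-3.3, -0.5, -0.8]
width: 0.0338
```

Run:
```python
from h import *
print(ctrl.read_state()['effort'][5],ctrl.read_state()['ft_torque'][2],ctrl.read_state()['joints'][5]);avg(8)
```

```text
0.004031813732581213 0.045952856767078824 -0.14852759385806857
t 12.65 p [0.488  0.0839 0.0747] j6 -0.1483 eff6 0.0329 F [-2.939 -0.725 -1.092 -0.14   0.322  0.016] sd [0.544 0.577 0.422 0.022 0.042 0.026] w 0.0338
```

Request:
move_arm(
  increments=[
    {"tx":-0.01,"ty":0,"tz":-0.003,"wx":0,"wy":0,"wz":-0.6,"jaw":0.6},
    {"tx":0,"ty":0,"tz":-0.002,"wx":0,"wy":0,"wz":-0.6,"jaw":0.6},
    {"tx":0,"ty":0,"tz":0,"wx":0,"wy":0,"wz":-0.2,"jaw":0.6},
    {"tx":0,"ty":0,"tz":0,"wx":0,"wy":0,"wz":-0.06,"jaw":0.6},
    {"tx":0,"ty":0,"tz":0,"wx":0,"wy":0,"wz":-0.04,"jaw":0.6},
    {"tx":0,"ty":0,"tz":0,"wx":0,"wy":0,"wz":-0.03,"jaw":0.6},
    {"tx":0,"ty":0,"tz":0,"wx":0,"wy":0,"wz":-0.02,"jaw":0.6},
  ],
)

```text
t: 13.35
tool_pos: [0.4877, 0.0839, 0.0746]
eef_rot: [0.5, 0.5, 0.5, -0.5]
wrist_force: [-1.2, -1.3, 1.4]
width: 0.0333
```

Run:
```python
from h import *
print(ctrl.read_state()['effort'][5],ctrl.read_state()['ft_torque'][2],ctrl.read_state()['joints'][5]);avg(8)
```

```text
0.02614675322547555 0.0585654154457069 0.03743109147320872
t 13.75 p [0.4877 0.0839 0.0746] j6 0.0377 eff6 0.0579 F [-0.693 -1.412  1.904 -0.236 -0.032  0.035] sd [0.341 0.466 0.594 0.036 0.038 0.026] w 0.0334
```

Request:
move_arm(
  increments=[
    {"tx":0,"ty":0,"tz":-0.002,"wx":0,"wy":0,"wz":-0.6,"jaw":0.6},
    {"tx":0,"ty":0,"tz":-0.002,"wx":0,"wy":0,"wz":-0.6,"jaw":0.6},
    {"tx":0,"ty":0,"tz":0,"wx":0,"wy":0,"wz":-0.2,"jaw":0.6},
    {"tx":0,"ty":0,"tz":0,"wx":0,"wy":0,"wz":-0.06,"jaw":0.6},
    {"tx":0,"ty":0,"tz":0,"wx":0,"wy":0,"wz":-0.04,"jaw":0.6},
    {"tx":0,"ty":0,"tz":0,"wx":0,"wy":0,"wz":-0.03,"jaw":0.6},
    {"tx":0,"ty":0,"tz":0,"wx":0,"wy":0,"wz":-0.02,"jaw":0.6},
  ],
)

```text
t: 14.45
tool_pos: [0.4876, 0.0839, 0.0745]
eef_rot: [0.452, 0.544, 0.451, -0.544]
wrist_force: [-1.7, -1.3, 6.3]
width: 0.0332
```

Run:
```python
from h import *
print(ctrl.read_state()['effort'][5],ctrl.read_state()['ft_torque'][2],ctrl.read_state()['joints'][5]);avg(8)
```

```text
0.07062966702505946 0.059171931727560495 0.22264302678532213
t 14.85 p [0.4876 0.0839 0.0744] j6 0.2225 eff6 0.0636 F [-1.519 -1.36   5.126 -0.303  0.112  0.059] sd [0.35  0.553 0.336 0.034 0.032 0.021] w 0.0338
```

Request:
move_arm(
  increments=[
    {"tx":0,"ty":0,"tz":0.007,"wx":0,"wy":0,"wz":0,"jaw":0.6},
    {"tx":0,"ty":0,"tz":0,"wx":0,"wy":0,"wz":0,"jaw":0.6},
    {"tx":0,"ty":0,"tz":0,"wx":0,"wy":0,"wz":-0.06,"jaw":0.6},
    {"tx":0,"ty":0,"tz":0,"wx":0,"wy":0,"wz":-0.06,"jaw":0.6},
    {"tx":0,"ty":0,"tz":0,"wx":0,"wy":0,"wz":-0.04,"jaw":0.6},
    {"tx":0,"ty":0,"tz":0,"wx":0,"wy":0,"wz":-0.03,"jaw":0.6},
    {"tx":0,"ty":0,"tz":0,"wx":0,"wy":0,"wz":-0.02,"jaw":0.6},
  ],
)

```text
t: 15.55
tool_pos: [0.4875, 0.0839, 0.0746]
eef_rot: [-0.444, -0.55, -0.444, 0.55]
wrist_force: [0.2, -1.7, -0.7]
width: 0.0334
```

Run:
```python
from h import *
print(ctrl.read_state()['effort'][5],ctrl.read_state()['ft_torque'][2],ctrl.read_state()['joints'][5]);avg(8);avg(8)
```

```text
0.05569618893787265 0.0822217169246181 0.2492685352582735
t 15.95 p [0.4875 0.0839 0.0746] j6 0.249 eff6 0.0476 F [-0.369 -1.341 -1.5   -0.3   -0.195  0.031] sd [0.277 0.45  0.567 0.037 0.042 0.028] w 0.0335
t 16.35 p [0.4875 0.0839 0.0746] j6 0.249 eff6 0.048 F [ 0.053 -1.398 -2.588 -0.294 -0.239  0.051] sd [0.384 0.477 0.547 0.019 0.013 0.018] w 0.0341
```

Request:
move_arm(
  increments=[
    {"tx":0,"ty":0,"tz":-0.003,"wx":0,"wy":0,"wz":-0.3,"jaw":0.6},
    {"tx":0,"ty":0,"tz":0,"wx":0,"wy":0,"wz":-0.3,"jaw":0.6},
    {"tx":0,"ty":0,"tz":0,"wx":0,"wy":0,"wz":-0.15,"jaw":0.6},
    {"tx":0,"ty":0,"tz":0,"wx":0,"wy":0,"wz":-0.06,"jaw":0.6},
    {"tx":0,"ty":0,"tz":0,"wx":0,"wy":0,"wz":-0.04,"jaw":0.6},
    {"tx":0,"ty":0,"tz":0,"wx":0,"wy":0,"wz":-0.03,"jaw":0.6},
    {"tx":0,"ty":0,"tz":0,"wx":0,"wy":0,"wz":-0.02,"jaw":0.6},
  ],
)

```text
t: 17.05
tool_pos: [0.4874, 0.0839, 0.0745]
eef_rot: [-0.414, -0.573, -0.414, 0.573]
wrist_force: [-1.0, -0.8, -1.4]
width: 0.0334
```

Run:
```python
from h import *
print(ctrl.read_state()['effort'][5],ctrl.read_state()['ft_torque'][2],ctrl.read_state()['joints'][5]);avg(8);avg(8)
```

```text
0.06406921427696943 0.06150118674629282 0.357001312192485
t 17.45 p [0.4874 0.0839 0.0745] j6 0.357 eff6 0.0742 F [-1.075 -1.138 -0.488 -0.259  0.082  0.052] sd [0.506 0.297 0.481 0.027 0.034 0.033] w 0.0335
t 17.85 p [0.4875 0.0839 0.0745] j6 0.3571 eff6 0.0795 F [-1.928 -0.827 -0.172 -0.196  0.157  0.073] sd [0.379 0.301 0.434 0.041 0.038 0.022] w 0.0339
```

Request:
move_arm(
  increments=[
    {"tx":0,"ty":0,"tz":0,"wx":0,"wy":0,"wz":0,"jaw":-0.2},
    {"tx":0,"ty":0,"tz":0,"wx":0,"wy":0,"wz":0,"jaw":-0.2},
    {"tx":0,"ty":0,"tz":0,"wx":0,"wy":0,"wz":0,"jaw":-0.2},
    {"tx":0,"ty":0,"tz":0,"wx":0,"wy":0,"wz":0,"jaw":-0.2},
  ],
)

```text
t: 18.25
tool_pos: [0.4877, 0.0839, 0.0746]
eef_rot: [0.414, 0.573, 0.414, -0.573]
wrist_force: [0.2, 0.6, -0.4]
width: 0.0559
```

Run:
```python
from h import *
avg(8);st()
```

```text
t 18.65 p [0.4875 0.0839 0.0745] j6 0.3571 eff6 0.0 F [-0.182  0.013  0.02  -0.022 -0.073  0.002] sd [0.514 0.286 0.294 0.014 0.024 0.032] w 0.0567
t 18.65
joints [ 3.6800e-02  5.4880e-01  2.0265e+00 -1.0000e-04  5.6620e-01  3.5710e-01]
tool_pos [0.4875 0.0839 0.0745]
eef_rot [ 0.4139  0.5733  0.4139 -0.5733]
wrist_force [0.6427 0.252  0.3779]
ft_torque [-0.0093 -0.0749 -0.006 ]
effort [ 1.80000e-03 -5.29905e+01 -1.38172e+01  4.82000e-02  4.40000e-03
  0.00000e+00]
width 0.0567
toolx [ 1.e-04 -1.e-04 -1.e+00] jaw [ 0.949 -0.315  0.   ]
```

Run:
```python
from h import *
P=np.load('P0.npy')
def seg(nm,x,y,r,z0,z1):
    m=(np.hypot(P[...,0]-x,P[...,1]-y)<r)&(P[...,2]>z0)&(P[...,2]<z1)
    q=P[m]; print(nm,len(q),cv2.minEnclosingCircle(q[:,:2].astype(np.float32)))
seg('Ahead',.588,.336,.03,.058,.08);seg('Ash',.588,.336,.03,.038,.05)
seg('B',.56,.425,.03,.038,.05);seg('Bh',.56,.425,.03,.058,.08)
seg('C',.477,.405,.03,.038,.05)
m=(P[...,1]>.2)&(P[...,1]<.52)&(P[...,0]>.6)&(P[...,0]<.8)&(P[...,2]>.02)
m[:, :128]=0;m[:,225:]=0
q=P[m];print('rack',q.min(0),q.max(0),np.percentile(q[:,2],[50,95]))
q2=q[(q[:,1]<.43)&(q[:,1]>.25)];print(np.percentile(q2[:,0],[1,5]))
```

```text
Ahead 64 ((0.5883749723434448, 0.3367569148540497), 0.012449417263269424)
Ash 99 ((0.588132381439209, 0.3361998498439789), 0.020604120567440987)
B 105 ((0.5612219572067261, 0.41960644721984863), 0.020845193415880203)
Bh 68 ((0.5617755055427551, 0.41993191838264465), 0.012520250864326954)
C 109 ((0.4807453155517578, 0.40636497735977173), 0.022202573716640472)
rack [0.60051634 0.22044469 0.02004414] [0.79999734 0.50379038 0.08353412] [0.05279891 0.05878834]
[0.6418571  0.65253007]
```

Request:
move_arm(
  increments=[
    {"tx":0,"ty":0,"tz":0.5,"wx":0,"wy":0,"wz":0,"jaw":-0.3},
    {"tx":0,"ty":0,"tz":0.8,"wx":0,"wy":0,"wz":0,"jaw":-0.3},
    {"tx":0,"ty":0.2,"tz":0.8,"wx":0,"wy":0,"wz":0.5,"jaw":-0.3},
    {"tx":0.3,"ty":0.8,"tz":0,"wx":0,"wy":0,"wz":0.5,"jaw":-0.3},
    {"tx":0.3,"ty":0.9,"tz":0,"wx":0,"wy":0,"wz":0.5,"jaw":-0.3},
    {"tx":0.4,"ty":0.9,"tz":0,"wx":0,"wy":0,"wz":0.5,"jaw":-0.3},
    {"tx":0.4,"ty":0.9,"tz":0,"wx":0,"wy":0,"wz":0.5,"jaw":-0.3},
    {"tx":0.4,"ty":0.9,"tz":0,"wx":0,"wy":0,"wz":0.5,"jaw":-0.3},
  ],
)

```text
t: 19.45
tool_pos: [0.5599, 0.2694, 0.1585]
eef_rot: [0.51, 0.489, 0.51, -0.489]
wrist_force: [0.3, 0.5, 0.1]
width: 0.0616
```

Request:
move_arm(
  increments=[
    {"tx":0.35,"ty":0.85,"tz":0,"wx":0,"wy":0,"wz":0.4,"jaw":-0.4},
    {"tx":0.36,"ty":0.84,"tz":0,"wx":0,"wy":0,"wz":0.4,"jaw":-0.4},
    {"tx":0,"ty":0,"tz":0,"wx":0,"wy":0,"wz":0,"jaw":-0.4},
    {"tx":0,"ty":0,"tz":0,"wx":0,"wy":0,"wz":0,"jaw":-0.4},
  ],
  newtons=8,
)

```text
t: 19.85
tool_pos: [0.5875, 0.3358, 0.1578]
eef_rot: [0.533, 0.464, 0.533, -0.465]
wrist_force: [-0.0, 0.3, -0.0]
width: 0.0666
```

Run:
```python
from h import *
st()
a,_=ctrl.get_image('side');b,d=ctrl.get_image('top');np.save('top3_d.npy',d)
f=lambda im,p:cv2.resize(cv2.cvtColor(im,4)[int(p[1])-35:int(p[1])+35,int(p[0])-50:int(p[0])+50],None,fx=6,fy=6,interpolation=cv2.INTER_CUBIC)
cv2.imwrite('top3.png',cv2.cvtColor(b,4))
cv2.imwrite('pics/s3.png',f(a,proj('side',[.588,.336,.06])));cv2.imwrite('pics/t3.png',f(b,proj('top',[.56,.05,.05])))
```

```text
t 19.85
joints [ 4.2170e-01  6.3920e-01  1.4982e+00 -2.0000e-04  1.0052e+00  2.8540e-01]
tool_pos [0.5875 0.3358 0.1578]
eef_rot [ 0.5328  0.4644  0.533  -0.4651]
wrist_force [-0.0169  0.3298 -0.0035]
ft_torque [-0.0481 -0.0852 -0.0202]
effort [ 1.44050e+00 -6.84593e+01 -2.55040e+01  1.43400e-01  2.70000e-03
 -1.63000e-02]
width 0.0666
toolx [-8.e-04 -6.e-04 -1.e+00] jaw [ 0.991  0.136 -0.001]
```

View pics/s3.png

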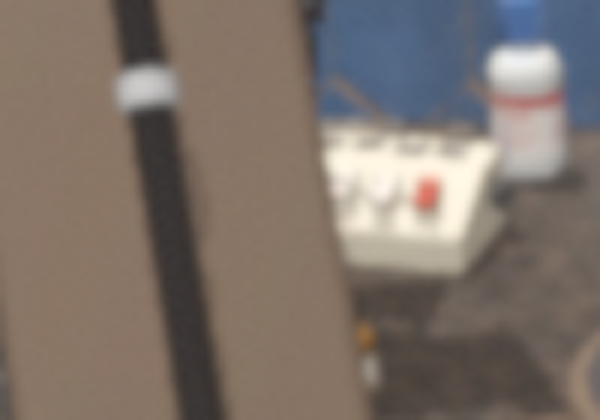

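View pics/t3.png

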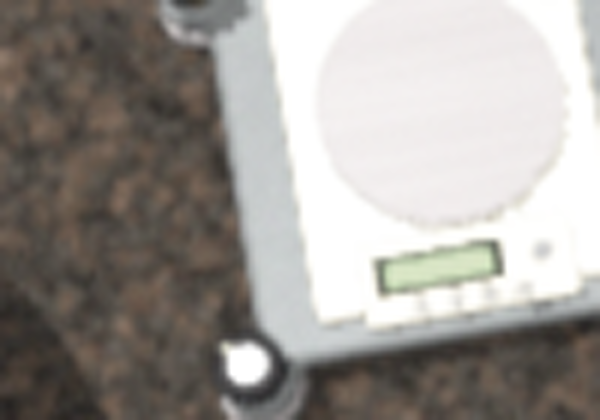

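The cream mark on the FL knob went from lower right to upper left of its centre. That is about 170° clockwise and agrees with the 2.84 rad turned, so the grip didn't slip. The balance looks in place. I'll descend on weight A.

Request:
move_arm(
  increments=[
    {"tx":0.01,"ty":0.01,"tz":-0.8,"wx":0,"wy":0,"wz":0,"jaw":-0.4},
    {"tx":0,"ty":0,"tz":-0.8,"wx":0,"wy":0,"wz":0,"jaw":-0.4},
    {"tx":0,"ty":0,"tz":-0.8,"wx":0,"wy":0,"wz":0,"jaw":-0.4},
    {"tx":0,"ty":0,"tz":-0.4,"wx":0,"wy":0,"wz":0,"jaw":-0.4},
    {"tx":0,"ty":0,"tz":-0.35,"wx":0,"wy":0,"wz":0,"jaw":-0.4},
    {"tx":0,"ty":0,"tz":0,"wx":0,"wy":0,"wz":0,"jaw":-0.4},
  ],
)

```text
t: 20.55
tool_pos: [0.588, 0.3353, 0.0315]
eef_rot: [0.532, 0.465, 0.533, -0.466]
wrist_force: [-0.4, -0.9, 1.2]
width: 0.0664
```

Run:
```python
from h import *
st()
im=cv2.imread('top3.png').astype(int)
m=((abs(im[...,0]-237)<6)&(abs(im[...,2]-240)<6)).astype(np.uint8)
m[:150]=0;m[220:]=0;m[:,:285]=0;m[:,345:]=0
m=cv2.morphologyEx(m,cv2.MORPH_OPEN,np.ones((3,3)))
n,l,s,ce=cv2.connectedComponentsWithStats(m);i=1+s[1:,4].argmax();print(s[i],ce[i])
x,y,w,h,_=s[i]
cc=cv2.findContours((l==i).astype(np.uint8),0,1)[0][0];(cu,cv_),r=cv2.minEnclosingCircle(cc);print(cu,cv_,r)
print('pan',onz('top',cu,cv_,.054),onz('top',x+(w-1)/2,y+(h-1)/2,.054))
```

```text
t 20.55
joints [ 4.2070e-01  7.9260e-01  1.5759e+00 -1.0000e-04  7.7480e-01  2.8560e-01]
tool_pos [0.588  0.3353 0.0315]
eef_rot [ 0.5324  0.4645  0.5329 -0.4656]
wrist_force [-0.3651 -0.9453  1.2399]
ft_torque [-0.0012 -0.0499  0.0203]
effort [-1.48000e-01 -7.17415e+01 -1.90455e+01  6.11000e-02 -3.68200e-01
  2.40000e-03]
width 0.0664
toolx [-1.5e-03 -7.0e-04 -1.0e+00] jaw [ 0.991  0.135 -0.002]
[ 293  165   41   38 1246] [312.66532905 183.47351525]
312.9844970703125 184.20155334472656 20.68044090270996
pan [ 0.60219818 -0.02165007  0.054     ] [ 0.60424614 -0.02200479  0.054     ]
```

Request:
move_arm(
  increments=[
    {"tx":0,"ty":0,"tz":0,"wx":0,"wy":0,"wz":0,"jaw":0},
    {"tx":0,"ty":0,"tz":0,"wx":0,"wy":0,"wz":0,"jaw":0.1},
    {"tx":0,"ty":0,"tz":0,"wx":0,"wy":0,"wz":0,"jaw":0.2},
    {"tx":0,"ty":0,"tz":0,"wx":0,"wy":0,"wz":0,"jaw":0.5},
    {"tx":0,"ty":0,"tz":0,"wx":0,"wy":0,"wz":0,"jaw":0.5},
  ],
  newtons=8,
)

```text
t: 21.05
tool_pos: [0.588, 0.336, 0.0334]
eef_rot: [0.533, 0.465, 0.533, -0.465]
wrist_force: [-4.1, -1.7, 7.4]
width: 0.0413
```

Request:
move_arm(
  increments=[
    {"tx":0,"ty":0,"tz":0,"wx":0,"wy":0,"wz":0,"jaw":0.5},
    {"tx":0,"ty":0,"tz":0,"wx":0,"wy":0,"wz":0,"jaw":0.5},
  ],
  newtons=25,
)

```text
t: 21.25
tool_pos: [0.588, 0.336, 0.0334]
eef_rot: [0.533, 0.465, 0.533, -0.465]
wrist_force: [-5.7, -0.4, 6.5]
width: 0.0411
```

Run:
```python
from h import *
st()
```

```text
t 21.25
joints [4.2160e-01 7.9000e-01 1.5753e+00 1.0000e-04 7.7640e-01 2.8550e-01]
tool_pos [0.588  0.336  0.0334]
eef_rot [ 0.5328  0.4648  0.5329 -0.4649]
wrist_force [-5.7495 -0.4259  6.5404]
ft_torque [-0.1482  0.7539  0.0244]
effort [-1.00490e+00 -6.89584e+01 -2.01955e+01 -1.28900e-01 -1.20800e+00
  3.07000e-02]
width 0.0411
toolx [-2.e-04  0.e+00 -1.e+00] jaw [ 0.991  0.136 -0.   ]
```

Request:
move_arm(
  increments=[
    {"tx":0,"ty":0,"tz":0.2,"wx":0,"wy":0,"wz":0,"jaw":0.5},
    {"tx":0,"ty":0,"tz":0.5,"wx":0,"wy":0,"wz":0,"jaw":0.5},
    {"tx":0,"ty":0,"tz":0.7,"wx":0,"wy":0,"wz":0,"jaw":0.5},
    {"tx":0,"ty":0,"tz":0.8,"wx":0,"wy":0,"wz":0,"jaw":0.5},
    {"tx":0,"ty":-0.3,"tz":0.7,"wx":0,"wy":0,"wz":0,"jaw":0.5},
    {"tx":0.05,"ty":-0.6,"tz":0.3,"wx":0,"wy":0,"wz":0,"jaw":0.5},
    {"tx":0.05,"ty":-0.8,"tz":0,"wx":0,"wy":0,"wz":0,"jaw":0.5},
    {"tx":0.05,"ty":-0.8,"tz":0,"wx":0,"wy":0,"wz":0,"jaw":0.5},
  ],
)

```text
t: 22.05
tool_pos: [0.5942, 0.235, 0.1611]
eef_rot: [0.533, 0.465, 0.533, -0.464]
wrist_force: [0.6, -1.0, -6.0]
width: 0.0414
```

Request:
move_arm(
  increments=[
    {"tx":0.05,"ty":-0.8,"tz":0,"wx":0,"wy":0,"wz":0,"jaw":0.5},
    {"tx":0.05,"ty":-0.8,"tz":0,"wx":0,"wy":0,"wz":0,"jaw":0.5},
    {"tx":0.05,"ty":-0.8,"tz":0,"wx":0,"wy":0,"wz":0,"jaw":0.5},
    {"tx":0.05,"ty":-0.8,"tz":0,"wx":0,"wy":0,"wz":0,"jaw":0.5},
    {"tx":0,"ty":-0.8,"tz":0,"wx":0,"wy":0,"wz":0,"jaw":0.5},
    {"tx":0,"ty":-0.8,"tz":0,"wx":0,"wy":0,"wz":0,"jaw":0.5},
    {"tx":0,"ty":-0.8,"tz":0,"wx":0,"wy":0,"wz":0,"jaw":0.5},
    {"tx":0,"ty":-0.4,"tz":0,"wx":0,"wy":0,"wz":0,"jaw":0.5},
  ],
)

```text
t: 22.85
tool_pos: [0.6022, -0.0064, 0.1606]
eef_rot: [0.533, 0.465, 0.532, -0.465]
wrist_force: [-0.4, -0.3, -5.0]
width: 0.0413
```

Run:
```python
from h import *
avg(6);st()
a,_=ctrl.get_image('side');b,d=ctrl.get_image('top');cv2.imwrite('pics/s4.png',cv2.resize(a[130:250,230:430,::-1],None,fx=3,fy=3))
cv2.imwrite('pics/t4.png',cv2.resize(b[100:280,200:420,::-1],None,fx=3,fy=3))
```

```text
t 23.15 p [ 0.6023 -0.0031  0.1605] j6 -0.2517 eff6 0.0039 F [ 1.980e-01 -5.000e-03 -5.088e+00 -3.000e-02 -1.340e-01  1.000e-03] sd [0.57  1.285 0.479 0.081 0.034 0.029] w 0.0414
t 23.15
joints [-1.1490e-01  5.3910e-01  1.6946e+00  2.0000e-04  9.0790e-01 -2.5170e-01]
tool_pos [ 0.6023 -0.0031  0.1605]
eef_rot [ 0.5329  0.4647  0.533  -0.4646]
wrist_force [ 0.957   0.2826 -5.6028]
ft_torque [-0.0408 -0.086  -0.0613]
effort [-7.97400e-01 -6.38331e+01 -2.38076e+01  4.07000e-02  5.62000e-02
  3.90000e-03]
width 0.0414
toolx [-1.e-04  2.e-04 -1.e+00] jaw [ 0.991  0.136 -0.   ]
```

View pics/s4.png

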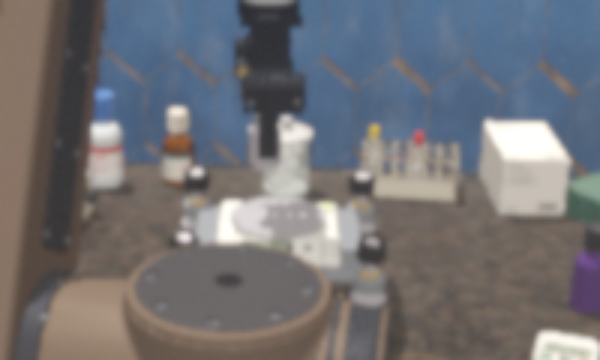

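View pics/t4.png

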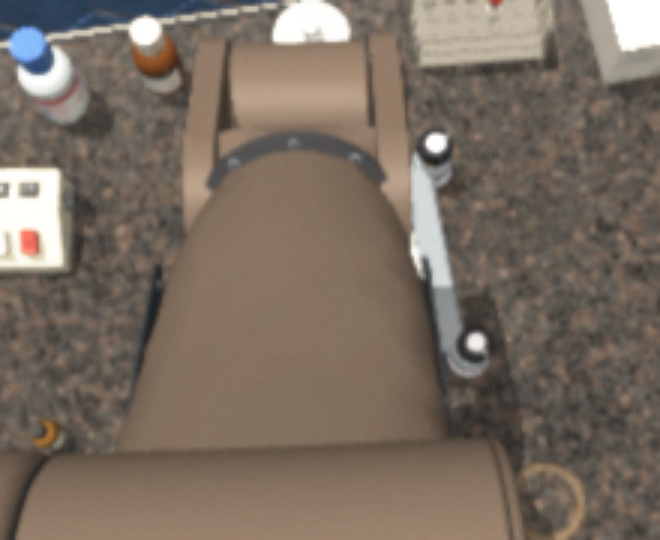

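Request:
move_arm(
  increments=[
    {"tx":0.015,"ty":-0.23,"tz":-0.1,"wx":0,"wy":0,"wz":0,"jaw":0.5},
    {"tx":0,"ty":-0.23,"tz":-0.3,"wx":0,"wy":0,"wz":0,"jaw":0.5},
    {"tx":0,"ty":0,"tz":-0.4,"wx":0,"wy":0,"wz":0,"jaw":0.5},
    {"tx":0,"ty":0,"tz":-0.4,"wx":0,"wy":0,"wz":0,"jaw":0.5},
    {"tx":0,"ty":0,"tz":-0.3,"wx":0,"wy":0,"wz":0,"jaw":0.5},
    {"tx":0,"ty":0,"tz":-0.2,"wx":0,"wy":0,"wz":0,"jaw":0.5},
    {"tx":0,"ty":0,"tz":0,"wx":0,"wy":0,"wz":0,"jaw":0.5},
    {"tx":0,"ty":0,"tz":0,"wx":0,"wy":0,"wz":0,"jaw":0.5},
  ],
)

```text
t: 24.05
tool_pos: [0.6031, -0.0226, 0.0927]
eef_rot: [0.533, 0.465, 0.533, -0.465]
wrist_force: [0.4, 0.2, -4.7]
width: 0.0411
```

Run:
```python
from h import *
avg(3)
a,_=ctrl.get_image('side');cv2.imwrite('pics/s5.png',cv2.resize(a[160:230,270:370,::-1],None,fx=7,fy=7,interpolation=cv2.INTER_CUBIC))
```

```text
t 24.2 p [ 0.6032 -0.0225  0.0932] j6 -0.2826 eff6 -0.0014 F [-1.400e-02  7.000e-03 -4.367e+00 -3.000e-02 -1.040e-01 -3.000e-03] sd [0.502 0.36  0.478 0.034 0.027 0.035] w 0.0413
```

View pics/s5.png

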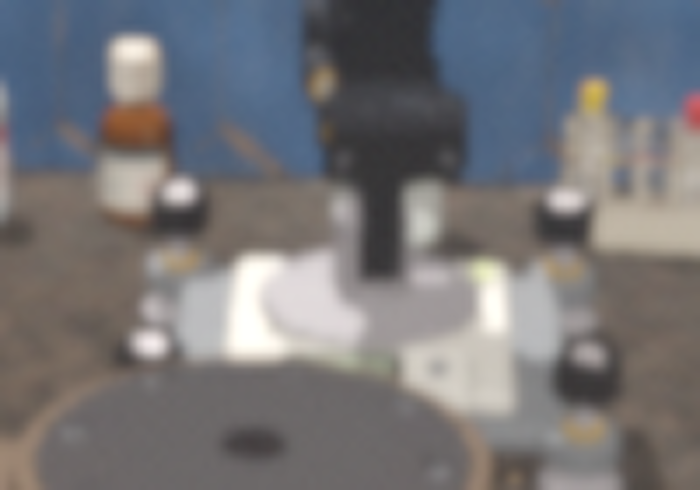

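Run:
```python
from h import *
for p in([.603,-.0215,.054],[.603,-.0215+.0605,.054],[.603,-.0215-.0605,.054],[.5425,-.0215,.054],[.6635,-.0215,.054]): print(((proj('side',p)-[270,160])*7).round(0))
```

```text
[370. 289.]
[258. 285.]
[483. 293.]
[367. 338.]
[374. 244.]
```

Request:
move_arm(
  increments=[
    {"tx":0,"ty":0,"tz":-0.04,"wx":0,"wy":0,"wz":0,"jaw":0.5},
    {"tx":0,"ty":0,"tz":-0.04,"wx":0,"wy":0,"wz":0,"jaw":0.5},
    {"tx":0,"ty":0,"tz":-0.02,"wx":0,"wy":0,"wz":0,"jaw":0.5},
    {"tx":0,"ty":0,"tz":0,"wx":0,"wy":0,"wz":0,"jaw":0.5},
  ],
)

```text
t: 24.65
tool_pos: [0.6028, -0.0225, 0.0883]
eef_rot: [0.533, 0.465, 0.533, -0.465]
wrist_force: [-0.2, 0.3, -5.3]
width: 0.0412
```

Run:
```python
from h import *
avg(3)
```

```text
t 24.8 p [ 0.6029 -0.0225  0.0885] j6 -0.2826 eff6 -0.0001 F [ 0.477  0.054 -5.178  0.    -0.13  -0.017] sd [0.166 0.457 0.252 0.023 0.023 0.039] w 0.0412
```

Request:
move_arm(
  increments=[
    {"tx":0,"ty":0,"tz":-0.015,"wx":0,"wy":0,"wz":0,"jaw":0.5},
    {"tx":0,"ty":0,"tz":0,"wx":0,"wy":0,"wz":0,"jaw":0.5},
  ],
)

```text
t: 25.0
tool_pos: [0.6029, -0.0225, 0.0879]
eef_rot: [0.533, 0.465, 0.533, -0.465]
wrist_force: [0.1, 0.2, -5.5]
width: 0.041
```

Request:
move_arm(
  increments=[
    {"tx":0,"ty":0,"tz":-0.01,"wx":0,"wy":0,"wz":0,"jaw":0.5},
    {"tx":0,"ty":0,"tz":0,"wx":0,"wy":0,"wz":0,"jaw":0.5},
  ],
)

```text
t: 25.2
tool_pos: [0.603, -0.0225, 0.0878]
eef_rot: [0.533, 0.465, 0.533, -0.465]
wrist_force: [-2.0, -0.1, 1.1]
width: 0.0413
```

Request:
move_arm(
  increments=[
    {"tx":0,"ty":0,"tz":-0.006,"wx":0,"wy":0,"wz":0,"jaw":0.5},
    {"tx":0,"ty":0,"tz":0,"wx":0,"wy":0,"wz":0,"jaw":0.5},
  ],
)

```text
t: 25.4
tool_pos: [0.603, -0.0225, 0.0878]
eef_rot: [0.533, 0.465, 0.533, -0.465]
wrist_force: [-2.4, 0.1, 4.9]
width: 0.0413
```

Request:
move_arm(
  increments=[
    {"tx":0,"ty":0,"tz":0.006,"wx":0,"wy":0,"wz":0,"jaw":0.5},
    {"tx":0,"ty":0,"tz":0,"wx":0,"wy":0,"wz":0,"jaw":0},
    {"tx":0,"ty":0,"tz":0,"wx":0,"wy":0,"wz":0,"jaw":-0.3},
    {"tx":0,"ty":0,"tz":0,"wx":0,"wy":0,"wz":0,"jaw":-0.4},
    {"tx":0,"ty":0,"tz":0,"wx":0,"wy":0,"wz":0,"jaw":-0.4},
    {"tx":0,"ty":0,"tz":0,"wx":0,"wy":0,"wz":0,"jaw":-0.4},
  ],
)

```text
t: 26.0
tool_pos: [0.603, -0.0225, 0.0875]
eef_rot: [0.533, 0.465, 0.533, -0.465]
wrist_force: [0.4, 0.7, 0.5]
width: 0.066
```

Run:
```python
from h import *
avg(4)
```

```text
t 26.2 p [ 0.6029 -0.0225  0.0875] j6 -0.2826 eff6 0.0 F [-0.14  -0.174  0.024 -0.02  -0.102  0.009] sd [0.454 0.24  0.212 0.03  0.017 0.029] w 0.0665
```

Released and clear. I'll raise the arm straight up, move it off to the right, and take a picture.

Request:
move_arm(
  increments=[
    {"tx":0,"ty":0,"tz":0.3,"wx":0,"wy":0,"wz":0,"jaw":-0.4},
    {"tx":0,"ty":0,"tz":0.7,"wx":0,"wy":0,"wz":0,"jaw":-0.4},
    {"tx":0,"ty":0,"tz":1,"wx":0,"wy":0,"wz":0,"jaw":-0.4},
    {"tx":0,"ty":0,"tz":1,"wx":0,"wy":0,"wz":0,"jaw":-0.4},
    {"tx":-0.2,"ty":0.3,"tz":0.5,"wx":0,"wy":0,"wz":0,"jaw":-0.4},
    {"tx":-0.4,"ty":0.9,"tz":0,"wx":0,"wy":0,"wz":0,"jaw":-0.4},
    {"tx":-0.4,"ty":0.9,"tz":0,"wx":0,"wy":0,"wz":0,"jaw":-0.4},
    {"tx":-0.4,"ty":0.9,"tz":0,"wx":0,"wy":0,"wz":0,"jaw":-0.4},
  ],
)

```text
t: 27.0
tool_pos: [0.5462, 0.0985, 0.2287]
eef_rot: [0.533, 0.465, 0.532, -0.465]
wrist_force: [0.0, -0.0, 0.5]
width: 0.0669
```

Request:
move_arm(
  increments=[
    {"tx":-0.3,"ty":0.9,"tz":0,"wx":0,"wy":0,"wz":0,"jaw":-0.4},
    {"tx":-0.2,"ty":0.9,"tz":0,"wx":0,"wy":0,"wz":0,"jaw":-0.4},
    {"tx":-0.2,"ty":0.9,"tz":0,"wx":0,"wy":0,"wz":0,"jaw":-0.4},
    {"tx":-0.2,"ty":0.9,"tz":0,"wx":0,"wy":0,"wz":0,"jaw":-0.4},
    {"tx":-0.2,"ty":0.9,"tz":0,"wx":0,"wy":0,"wz":0,"jaw":-0.4},
    {"tx":0,"ty":0,"tz":0,"wx":0,"wy":0,"wz":0,"jaw":-0.4},
    {"tx":0,"ty":0,"tz":0,"wx":0,"wy":0,"wz":0,"jaw":-0.4},
  ],
)

```text
t: 27.7
tool_pos: [0.5026, 0.278, 0.2281]
eef_rot: [0.533, 0.465, 0.533, -0.464]
wrist_force: [-0.5, 0.1, -0.1]
width: 0.0667
```

Run:
```python
from h import *
st()
b,D=ctrl.get_image('top');a,_=ctrl.get_image('side')
cv2.imwrite('pics/t6.png',b[:,:,::-1]);cv2.imwrite('pics/t6c.png',cv2.resize(b[130:250,240:390,::-1],None,fx=5,fy=5,interpolation=cv2.INTER_CUBIC))
cv2.imwrite('pics/s6.png',cv2.resize(a[150:250,250:390,::-1],None,fx=5,fy=5,interpolation=cv2.INTER_CUBIC))
c=ctrl.get_calibration('top');v,u=np.mgrid[0:400,0:640]
d=np.stack([(u-c['cx'])/c['fx'],-(v-c['cy'])/c['fy'],-np.ones_like(u,float)],-1)
P=c['T'][:3,3]+(d@c['T'][:3,:3].T)*D[...,None]
def seg(nm,x,y,r,z0,z1):
    m=(np.hypot(P[...,0]-x,P[...,1]-y)<r)&(P[...,2]>z0)&(P[...,2]<z1)
    q=P[m]; print(nm,len(q),cv2.minEnclosingCircle(q[:,:2].astype(np.float32)) if len(q) else '',np.median(q[:,2]).round(4))
seg('head',.603,-.022,.04,.112,.14);seg('shoulder',.603,-.022,.04,.085,.105)
for n,x,y in [("FL",.49,.084),("FR",.495,-.131),("RL",.685,.089),("RR",.69,-.126)]: seg(n,x,y,.03,.07,.1)
seg('oil',.476,.273,.03,.03,.08)
```

```text
t 27.7
joints [ 3.9030e-01  4.2450e-01  1.6929e+00 -2.0000e-04  1.0237e+00  2.5280e-01]
tool_pos [0.5026 0.278  0.2281]
eef_rot [ 0.5333  0.4646  0.533  -0.4643]
wrist_force [-0.53    0.111  -0.0688]
ft_torque [ 0.0235 -0.1344  0.0242]
effort [ 1.80330e+00 -5.54181e+01 -2.49282e+01  1.61200e-01  2.31000e-02
  1.26800e-01]
width 0.0667
toolx [ 6.e-04  0.e+00 -1.e+00] jaw [0.991 0.137 0.001]
head 65 ((0.6049977540969849, -0.020959969609975815), 0.0120748495683074) 0.12
shoulder 118 ((0.6053463220596313, -0.020388737320899963), 0.021151792258024216) 0.101
FL 119 ((0.4901963472366333, 0.08486964553594589), 0.01730366423726082) 0.0777
FR 118 ((0.4952954947948456, -0.13094979524612427), 0.017457574605941772) 0.0782
RL 108 ((0.6861160397529602, 0.088412344455719), 0.01735149510204792) 0.078
RR 109 ((0.6906460523605347, -0.12665361166000366), 0.01692228578031063) 0.0777
oil 75 ((0.4790659546852112, 0.2793233096599579), 0.013133876025676727) 0.0417
```

View pics/t6c.png

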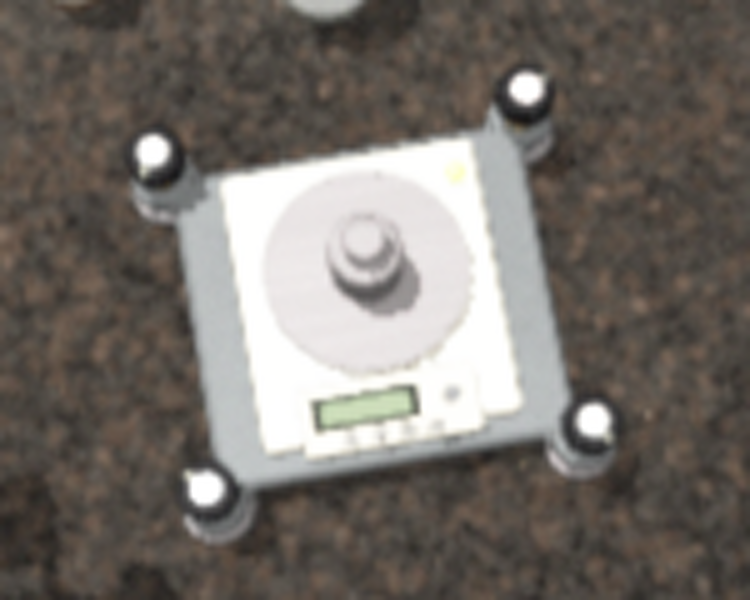

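View pics/s6.png

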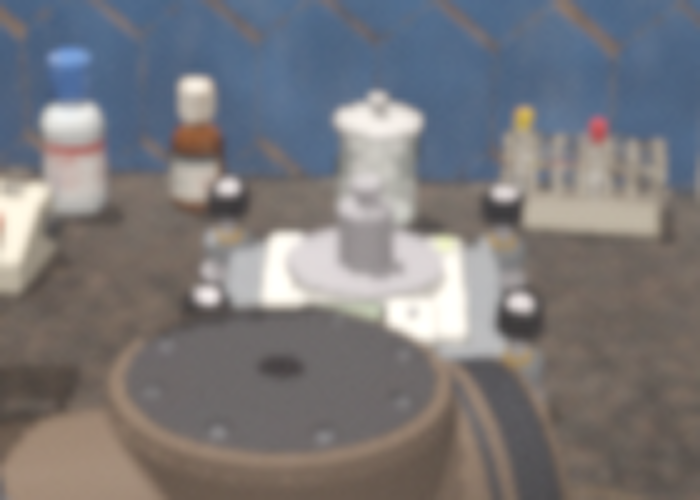

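View pics/t6.png

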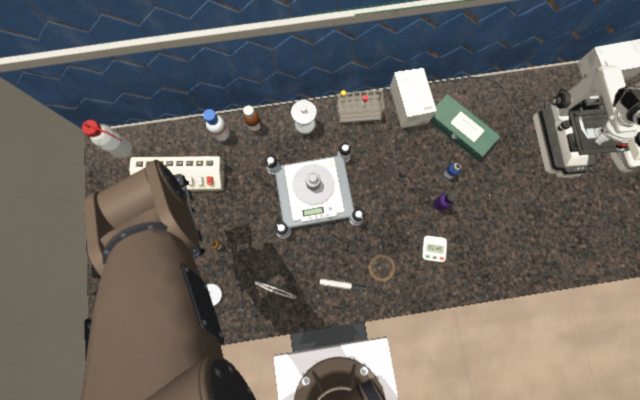

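```bash
python3 -c "
from plant import ctrl
print(ctrl.job_done(), ctrl.read_state()['t'])"
```

```text
the job is handed in; nothing more can be done
the job is handed in; nothing more can be done
```

I turned the front left knob about 2.84 rad clockwise, stopped with the foot bearing lightly, set the check weight on the pan and handed the job in at about 28 s. `job_done` gives no verdict, so the result below rests on my own checks.

- **Foot:** The turning moment rose from about 0.03 N m while free to 0.065–0.08 N m, with almost no vertical load from the gripper. That puts roughly 4–5 N on the foot. This is inferred from a noisy torque reading (the two torque signals differed by about 0.01–0.02 N m), not measured at the foot.
- **Knob grip:** The mark on the knob moved about 170° clockwise, against 163° commanded, so the grip did not slip noticeably.
- **Weight:** It stands upright and released at (0.605, −0.021) m, about 2 mm from the measured pan centre at (0.603, −0.0215) m.
- **Balance:** The four knobs are within about 1 mm of where they started.
- **Other things:** The oil bottle is within 1 mm of its start. The timer and the violet and blue bottles look unmoved in the last picture.
- **Off plan:** My first move call was refused as incomplete, and nothing moved. Early static torque readings near zero were misleading because the wrist overshoots when it stops, so I finished the turn in slow steps.

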